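Take a carburettor off the safety hook and lock its collar

TASK

Take the carburettor off the safety hook by its bail, pressing the hook's sprung keeper open with the bail as you draw it off, and stand it gently and flat in the square pocket of the bench cradle. Let go of it, then take its lock collar by the upright peg and turn the collar until its lever stands right over the lock mark, not past it; let go and leave the carburettor standing in the pocket. Leave the other things on the bench where they are.

Things in the scene. Friction and masses are not known exactly. Their poses are not given: they have to be found in the camera images.
- bail (a point): Middle of the hanging carburettor's bail, 100 mm above its underside; axes the carburettor's. An upright steel stirrup: two uprights 8 mm wide (y), 14 mm deep (x), 56 mm over their outsides along y, from 76 to 124 mm above the underside; the 10 mm cross bar on top rests on the hook's bar, which runs along x through the 40 x 38 mm window. Fingers fit outside the uprights, down to 72 mm (collar below).
- carb_base (a point): Centre of the underside of the hanging carburettor's foot, an aluminium flange 60 x 60 x 10 mm, sides along its x and y axes. It hangs about 40 mm above the bench, axes nearly parallel to the hook's. 0.45 to 0.7 kg. Float bowl on its +x side, to 40 mm from the axis, from 24 mm up.
- peg (a point): Grip point on the collar's peg: round, upright, 10 mm thick, from 68 to 111 mm above the carburettor's underside (this point 92 mm), at the end of the collar's lever, 60 mm from the carburettor's vertical axis. The dark collar, 74 mm across, lies round the throat 60 to 70 mm above the underside; lever 10 mm wide, outer end 67 mm from the axis.
- lock_mark (a point): Lock mark: thin aluminium tongue 10 mm wide of the carburettor itself, just below the lever's level, sticking out to 82 mm from the axis; the point is on its top 60 mm from the axis, where the peg stands (seen from above) when locked.
- collar (a joint): Turn of the collar on the carburettor, rad, growing anticlockwise seen from above; at 0 the lever points half-way between the carburettor's +y and -x axes; starts between -0.25 and 0.2; lock mark at 1.40; stops at -0.4 and 1.75. Turns stiffly by friction (under 2 N at the peg) and stays where it is left.
- keeper (a joint): Sprung keeper of the hook, rad: 0 upright (shut), up to 1.5 folded down outwards (along the hook's -x). A few newtons (up to about 10 N) along the hook's -x against it fold it; it springs back shut.
- keeper_tip (a point): Upper end of the keeper, a 4 mm thick, 10 mm wide, 40 mm long steel leaf hinged at the free end of the hook's bar, 6 mm below the bar's top; it stands 34 mm above the bar, 26 mm in front (-x of the hook) of point hook_bar. Folded it reaches 66 mm in front of point hook_bar.
- hook_bar (a point): Point on the top of the hook's bar, 154 mm above the bench, where the bail hangs (within 15 mm). Bar 12 mm wide, 10 mm thick, level along the hook's -x axis (towards the robot, within 20 degrees), ends 24 mm in front of this point; its post, no higher, stands 75 mm behind. The bail has 28 mm of free lift, too little to clear the shut keeper; lifted 12 mm and drawn 105 mm along -x it comes off.
- cradle_floor (a point): Centre of the pocket floor of the fixed wooden cradle, 8 mm above the bench. The pocket is a square 66 mm inside along the cradle's x and y axes, with walls 14 mm high; the foot fits any of the four ways round. Cradle 110 mm square; hook and cradle may stand left and right or the other way about.
- carb2: another small carburettor without bail, collar or lever, 60 mm square foot, 74 mm tall, standing loose near the middle (leave alone; origin under its middle)
- wrench: open-ended wrench lying on the bench near the middle (leave alone; origin under its middle)
- screwdriver: screwdriver lying to the right (leave alone; origin under its middle)
- tin: low round steel tin, 60 mm across and 45 mm tall, near the middle (leave alone; origin under its middle)
- carton: brown cardboard carton 160 x 120 x 100 mm, to the left (leave alone; origin under its middle)
- air_filter: round air filter 110 mm across and 60 mm tall, to the right (leave alone; origin under its middle)
- cleaner: white bottle 64 mm across and 170 mm tall, to the right (leave alone; origin under its middle)
There are look-alikes about, which are no part of the job. What is shaped like the part that bears bail but red is not meant.

How it is judged:
By the outcome, as a careful person would: the job done as asked, in the order asked, and still so for the second after the job is handed in, with the robot touching nothing.
It also fails if it takes over 64 s, if anything falls off the work surface, if the arm or the gripper's body presses on something with over 40 N, if the wrist force passes 120 N, or if a joint passes its speed limit or range.

ROBOT

A 6-joint arm with a two-finger parallel gripper is mounted at the origin on the work surface. World frame = base frame: x ahead of the robot, y to its left, z up, the work surface at z = 0. Lengths are in mm, angles in rad, forces in N, time in s.
With the tool pointing down it reaches from about 400 to 925 mm from the base axis. Payload 12.5 kg.
Tool frame: the origin (TCP) lies at the very end of the fingers, on their centre line; the grasp point (between the pads) lies 19 mm behind it; z points along the fingers, y is the line along which they close (so a half turn about z gives the same grasp; the last joint's range is limited). The gripper opens to 95 mm and grips with 3 to 60 N. Pads are 20 mm wide; open, the fingers measure 119 mm over their backs; the gripper's body (75 mm by 180 mm) begins 59 mm behind the grasp point.
Start: joints at [-1.434, 0.491, 1.559, -0, 1.092, -0.106], TCP at [150.286, -606.68, 214.661] pointing down, gripper open.
Joint ranges: [-3.1, 3.1], [-0.84, 2.19], [0.05, 2.79], [-1.13, 4.28], [0.06, 2.93], [-2.69, 2.69]. Speed limits (rad/s): [2.22, 2.22, 2.79, 3.14, 3.14, 3.14].

INTERFACE

Orientations are given as [roll, pitch, yaw] about the fixed x, y, z axes, in that order (R = Rz(yaw) Ry(pitch) Rx(roll)).
In Python, from cell import * gives the robot as it stands.
- The arm moves only by the tool step_arm, never from a script. Its argument "plan" is a list of rows, each an object of numbers: "x", "y", "z": the shift along the tool's x, y, z in units of 25 mm (1.0 is 25 mm); "rx", "ry", "rz": the turn, a rotation vector about the tool's x, y, z in units of 0.1 rad (1.0 is 0.1 rad). In form: [{"x": .., "y": .., "z": .., "rx": .., "ry": .., "rz": ..}, ...]. A call has exactly 10 rows; each row shifts and turns the commanded pose from where the row before left it, along the tool's axes as they then stand; what a row does not reach is not made up. A row lasts 1/12 s, in which the tool goes at most 41.7 mm and 7.16 degrees, less where a joint would pass 70% of its speed; a pose out of reach is approached as far as the arm can. A call with a number of a shift or a turn outside -1 to 1 is refused whole. A call with a gripper value outside its range is refused whole. "jaw" is the closure, from -1 (fully open) to 1 (shut), so that 0 is half open, set as the call begins (left out, the last holds). The fingers move at their own pace and stop on an object; the grip force is fixed at half the most. Time passes only in rows, so rows that do not move let the fingers close, or fill a call up. It gives the time, the measured TCP pose, the force, the opening and the grip force at its end, in the units of the state.
- state(): the state, without advancing time (a new reading comes with each control period).
- read_camera(name): name is "scene" or "side" or "wrist"; returns a dict with "image" (400x640x3 uint8, red, green, blue), "depth" (400x640 float32, mm along the optical axis (not along the pixel's ray), 0 where there is no reading), "vfov" (degrees; the focal length in pixels is half the picture's height over the tangent of half this angle, whatever the lens; pixels are square), "cx", "cy" (the principal point, pixels), "k1" (the pictures are not rectified: a ray, as slopes to the right and down, at radius r is drawn at 1 + k1 r^2 times it, then the intrinsics apply), "R" (3x3) and "t" (3): a world point X has camera coordinates R X + t. Camera axes: x right, y down, z forward; pixel columns grow to the right and rows downward; lengths in mm; the calibration is good to about 2 mm. A picture is of the moment at which its call begins.
- job_done(): hands the job in; it is judged then, once.
The state is a dict: "t": time; "joints": joint angles; "qvel": joint speeds; "tau": joint torques, N m; "eef_pos": TCP position; "tcp_rot": TCP orientation; "ft_force": force on the tool from outside, world axes, zero at the start; "moment": the same for the moment, N m; "opening": opening from 0.0 (shut) to 1.0 (fully open); "grip_force": force on a finger pad.
Only numpy, scipy, OpenCV 4.12 (cv2) and the standard library are available. Lean on these libraries where they do the work, as an engineer would, in place of code of your own. Each camera call takes 0.05 s, during which the arm holds its last target. There are 200 camera calls.

## Working session

There is one attempt and no reset: what is moved stays moved. The work goes in short steps, Python scripts to look and compute and a tool call to move; the robot and the scene stay as the last step left them, time stands still between calls to the robot, and variables do not carry over. Pictures are saved under pics/ and viewed, at most 10 in all, crops included, and the job is handed in when it is done.

Besides the shell and the picture viewer there is one more tool, called after "Emit:" by a JSON object that holds its "api" and its "payload". step_arm: Moves the arm, as the interface text tells. Shifts and turns lie within -1 to 1; 1 stands for 25 mm of shift or 0.1 rad of turn. Its arguments: {"type":"object","properties":{"plan":{"type":"array","items":{"type":"object","properties":{"x":{"type":"number"},"y":{"type":"number"},"z":{"type":"number"},"rx":{"type":"number"},"ry":{"type":"number"},"rz":{"type":"number"}}}},"jaw":{"type":"number"}},"required":["plan"]}

```bash
mkdir -p pics; cat > h.py <<'E'
from cell import *
import numpy as np, cv2, pickle
def grab(n,tag):
    c=read_camera(n); pickle.dump(c,open(f'pics/{tag}.pkl','wb')); cv2.imwrite(f'pics/{tag}.png',c['image'][:,:,::-1]); return c
def load(tag): return pickle.load(open(f'pics/{tag}.pkl','rb'))
def rays(c,u,v):
    f=200/np.tan(np.radians(c['vfov'])/2)
    K=np.array([[f,0,c['cx']],[0,f,c['cy']],[0,0,1.]])
    p=cv2.undistortPoints(np.stack([np.ravel(u),np.ravel(v)],1).astype(float)[:,None],K,np.array([c['k1'],0,0,0.]))
    return p[:,0]
def cloud(c):
    v,u=np.mgrid[:400,:640]; p=rays(c,u,v).reshape(400,640,2); d=c['depth'].astype(float)
    X=np.dstack([p*d[...,None],d]); return (X-np.array(c['t']).ravel())@np.array(c['R'])
def atz(c,u,v,z):
    p=rays(c,u,v)[0]; R=np.array(c['R']); o=-R.T@np.array(c['t']).ravel(); d=R.T@np.array([p[0],p[1],1]); return o+d*(z-o[2])/d[2]
def proj(c,X):
    R=np.array(c['R']);x=R@np.array(X,float)+np.array(c['t']).ravel();a=x[:2]/x[2];f=200/np.tan(np.radians(c['vfov'])/2)
    return a*(1+c['k1']*a@a)*f+[c['cx'],c['cy']]
E
python3 - <<'E'
from h import *
a=grab('scene','s0');b=grab('side','d0');c=grab('wrist','w0')
for k in (a,b,c): print(-np.array(k['R']).T@np.array(k['t']).ravel(),k['vfov'],k['k1'])
print(state())
cv2.imwrite('pics/both.png',cv2.resize(np.vstack([a['image'],b['image']])[:,:,::-1],(480,600)))
E
```

```text
[  987.13685809 -1043.34878721  1250.65606327] 42.80190578903691 0.010920469373389995
[ -96.95677829 -958.21372461 1314.59247738] 44.965594438139455 -0.13280926655989506
[ 221.88356839 -589.00551843  383.43701921] 63.32761348284589 -0.04838579080157292
{'t': 0.15, 'joints': array([-1.43355696e+00,  4.91405774e-01,  1.55929665e+00, -1.20632535e-05,
        1.09168477e+00, -1.05621472e-01]), 'qvel': array([ 0.00026688, -0.00176624,  0.00033693, -0.00243757,  0.00027802,
       -0.00105239]), 'tau': array([ 3.67878347e-04, -6.12897205e+01, -2.58278954e+01,  6.92589325e-02,
        4.73116734e-02, -9.32818648e-05]), 'eef_pos': array([ 150.28353097, -606.49090216,  214.20991529]), 'tcp_rot': array([-3.14080142e+00, -7.31232160e-05,  2.42866377e-01]), 'ft_force': array([-0.45036158, -0.26001075,  0.42893029]), 'moment': array([0.00407509, 0.00034873, 0.01754047]), 'grip_force': 0.0, 'opening': 1.0013921804453296}
```

View pics/s0.png

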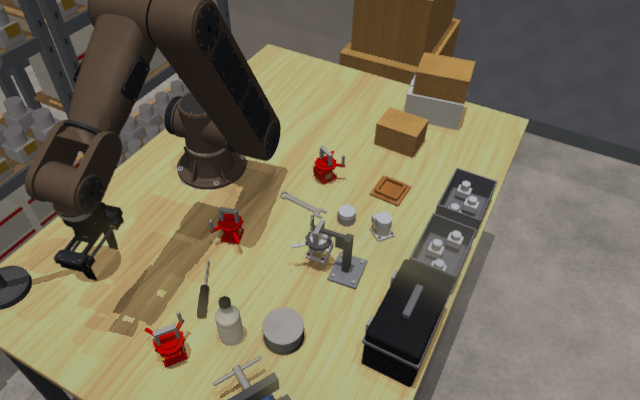

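View pics/d0.png

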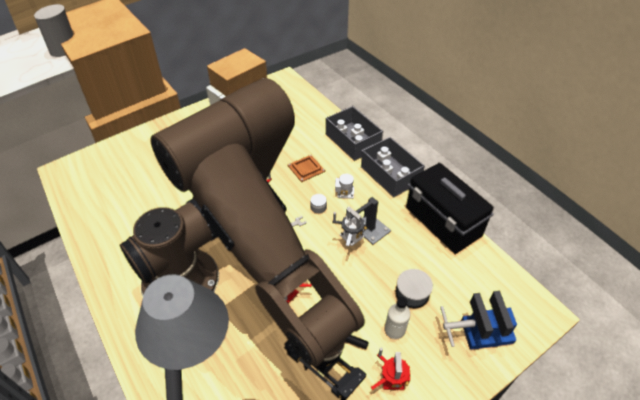

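The scene picture shows a silver carburettor hanging on the dark hook at about (320,245), and three red look-alikes at (325,167), (230,228) and (170,345). There is also a loose silver carb2 at (382,225), with no bail. The cradle is at (391,189). The silver one on the hook is the one meant. I'll confirm it in an enlarged crop and measure.

```bash
python3 - <<'E'
from h import *
a=load('s0');b=load('d0')
A=cv2.resize(a['image'][200:300,270:390,::-1],(600,500),interpolation=cv2.INTER_CUBIC)
B=cv2.resize(b['image'][190:260,320:400,::-1],None,fx=5,fy=5,interpolation=cv2.INTER_CUBIC)
cv2.imwrite('pics/c0.png',A)
cl=cloud(a);cb=cloud(b)
for n,C,pts in(('s',cl,[(391,188),(320,245),(318,230),(345,232),(347,265),(382,215),(346,210),(403,130)]),('d',cb,[(307,168),(352,225),(350,215)])):
  for u,v in pts: print(n,u,v,C[v,u].round())
for n,c,C in(('s',a,cl),('d',b,cb)):
  x0,x1,y0,y1=((365,418,170,210) if n=='s' else (282,332,150,185))
  P=C[y0:y1,x0:x1]; m=(P[...,2]>15)&(P[...,2]<32)
  r=cv2.minAreaRect(P[m][:,:2].astype(np.float32)); print(n,'cradle rim',r,m.sum(),P[m][:,2].mean())
  m=(P[...,2]>2)&(P[...,2]<14); q=P[m]
  print('floor',m.sum(),cv2.minAreaRect(q[:,:2].astype(np.float32)),np.median(q,0))
E
```

```text
s 391 188 [622. 194.  12.]
s 320 245 [ 562. -218.  108.]
s 318 230 [ 551. -213.  163.]
s 345 232 [566. -53.  -1.]
s 347 265 [ 643. -201.   46.]
s 382 215 [660.  11.  68.]
s 346 210 [540.   2.  38.]
s 403 130 [568. 409.  97.]
d 307 168 [623. 190.   4.]
d 352 225 [ 539. -204.  109.]
d 350 215 [ 535. -196.  153.]
s cradle rim ((620.3970947265625, 186.7896728515625), (94.4831771850586, 87.95272827148438), 84.87109375) 192 19.508524154865857
floor 521 ((622.683349609375, 202.4674530029297), (173.15773010253906, 204.03936767578125), 20.659774780273438) [623.01841938 185.89653393   5.78559475]
d cradle rim ((618.095947265625, 184.36778259277344), (107.5826187133789, 88.40348815917969), 86.36780548095703) 182 20.83566759304788
floor 675 ((625.334228515625, 198.16639709472656), (198.64476013183594, 193.5435028076172), 54.573936462402344) [620.01102743 192.16775222   5.76270382]
```

View pics/c0.png

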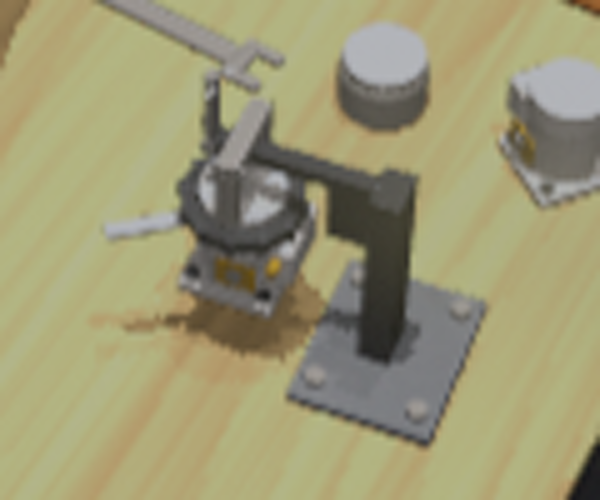

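The crop confirms it: an unpainted silver carburettor, with its bail on the hook's bar at crop (245,140) and a dark collar. A pale tongue points left at (140,225), which is the lock mark, and a dark upright stands at (210,110). That upright could be the keeper or the peg, so I need a close view.

```bash
python3 - <<'E'
from h import *
from scipy.spatial.transform import Rotation as Ro
c=load('w0'); s=state(); T=Ro.from_euler('xyz',s['tcp_rot']).as_matrix()
R=np.array(c['R']); o=-R.T@np.array(c['t']).ravel()
print('cam in tool',T.T@(o-s['eef_pos']),'axes(cols x,y,z)\n',(T.T@R.T).round(3))
C=cloud(load('s0'))
P=C[195:290,270:385].reshape(-1,3); I=load('s0')['image'][195:290,270:385].reshape(-1,3).astype(int)
m=(P[:,2]>140)&(P[:,2]<205)
for p,i in zip(P[m],I[m]): print(p.round().astype(int),i,end=';')
E
```

```text
cam in tool [ 7.37161272e+01  1.12668684e-01 -1.69221856e+02] axes(cols x,y,z)
 [[ 0.    -0.965 -0.26 ]
 [ 1.     0.    -0.   ]
 [ 0.001 -0.26   0.965]]
[ 498 -156  148] [163 162 140];[ 502 -157  151] [158 153 146];[ 504 -156  150] [143 140 130];[ 501 -162  151] [143 140 131];[ 502 -157  146] [143 138 134];[ 506 -158  149] [128 125 120];[ 501 -162  146] [112 112 100];[ 504 -161  146] [106 103 100];[ 506 -158  145] [82 79 74];[ 500 -161  140] [110 108  95];[ 505 -163  145] [128 126 123];[ 506 -159  141] [90 87 84];[ 522 -200  186] [144 143 135];[ 523 -197  183] [142 140 137];[ 524 -204  186] [150 149 141];[ 525 -200  183] [95 93 89];[ 526 -207  185] [102 100  84];[ 526 -202  181] [71 68 63];[ 538 -175  161] [158 155 146];[ 541 -175  163] [156 152 147];[ 544 -174  164] [159 155 146];[ 523 -203  176] [104 101  85];[ 527 -202  177] [72 69 64];[ 537 -180  161] [162 160 144];[ 541 -181  164] [157 153 147];[ 542 -177  161] [155 152 146];[ 544 -175  160] [156 152 147];[ 547 -175  161] [153 150 145];[ 548 -170  158] [138 137 112];[ 526 -207  177] [100  98  84];[ 527 -204  175] [72 70 64];[ 53
[... 9447 characters left out ...]
[ 637 -201  153] [83 81 73];[ 638 -197  149] [86 84 77];[ 640 -194  147] [91 89 82];[ 645 -199  155] [79 78 69];[ 645 -190  145] [68 66 51];[ 627 -206  148] [63 60 48];[ 630 -206  149] [62 60 48];[ 633 -204  149] [63 61 49];[ 635 -202  148] [64 61 48];[ 638 -203  150] [65 64 52];[ 640 -201  149] [73 72 61];[ 644 -204  155] [83 81 73];[ 647 -203  155] [70 67 54];[ 632 -202  141] [64 61 50];[ 636 -204  145] [63 62 49];[ 638 -202  145] [64 63 50];[ 642 -204  149] [65 63 50];[ 646 -206  154] [68 66 52];[ 646 -199  146] [64 62 47];[ 635 -203  140] [65 63 51];[ 640 -205  145] [65 62 50];[ 643 -207  150] [67 64 51];[ 644 -203  145] [67 65 52];[ 642 -204  141] [66 64 51];[ 646 -205  144] [66 65 52];
```

Emit:
{"api": "step_arm", "payload": {"jaw": -1, "plan": [{"z": -0.92, "rz": 0.615}, {"z": -0.92, "rz": 0.615}, {"x": 0.98, "y": -0.79}, {"x": 0.98, "y": -0.79}, {"x": 0.98, "y": -0.79}, {"x": 0.98, "y": -0.79}, {"x": 0.98, "y": -0.79}, {"x": 0.98, "y": -0.79}, {"x": 0.98, "y": -0.79}, {"x": 0.98, "y": -0.79}]}}

```text
schema error: expected keys x, y, z, rx, ry, rz
```

Emit:
{"api": "step_arm", "payload": {"plan": [{"x": 0.98, "y": -0.79}, {"x": 0.98, "y": -0.79}, {"x": 0.98, "y": -0.79}, {"x": 0.98, "y": -0.79}, {"x": 0.98, "y": -0.79}, {"x": 0.98, "y": -0.79}, {"x": 0.98, "y": -0.79}, {"x": 0.98, "y": -0.79}, {"x": 0.98, "y": -0.79}, {"x": 0.98, "y": -0.79}]}}

```text
schema error: expected keys x, y, z, rx, ry, rz
```

```bash
python3 - <<'E'
from h import *
c=grab('wrist','w1');s=state();print(s['t'],s['eef_pos'],s['tcp_rot'],s['joints'])
C=cloud(c);P=C.reshape(-1,3)
def show(n,lo,hi,box=(480,600,-270,-130)):
  m=(P[:,2]>lo)&(P[:,2]<hi)&(P[:,0]>box[0])&(P[:,0]<box[1])&(P[:,1]>box[2])&(P[:,1]<box[3])
  q=P[m]; print(n,m.sum(),np.median(q,0).round(1),cv2.minAreaRect(q[:,:2].astype(np.float32)))
show('bailtop',156,172,(533,600,-270,-130)); show('keeper',180,200); show('peg',142,157,(480,520,-190,-130))
show('bar',147,157,(562,610,-230,-170))
cv2.imwrite('pics/w1b.png',cv2.resize(c['image'][:,:,::-1],(800,500)))
E
```

```text
0.2 [ 150.24832679 -606.52191663  214.27721862] [-3.14090514e+00 -5.66904965e-05  2.42779606e-01] [-1.43361755e+00  4.91332791e-01  1.55923294e+00 -1.81341637e-05
  1.09171659e+00 -1.05592486e-01]
bailtop 0 [nan nan nan] ((0.0, 0.0), (0.0, 0.0), 0.0)
keeper 0 [nan nan nan] ((0.0, 0.0), (0.0, 0.0), 0.0)
peg 0 [nan nan nan] ((0.0, 0.0), (0.0, 0.0), 0.0)
bar 0 [nan nan nan] ((0.0, 0.0), (0.0, 0.0), 0.0)
  return _methods._mean(a, axis=axis, dtype=dtype,
  ret = um.true_divide(
```

View pics/w1b.png

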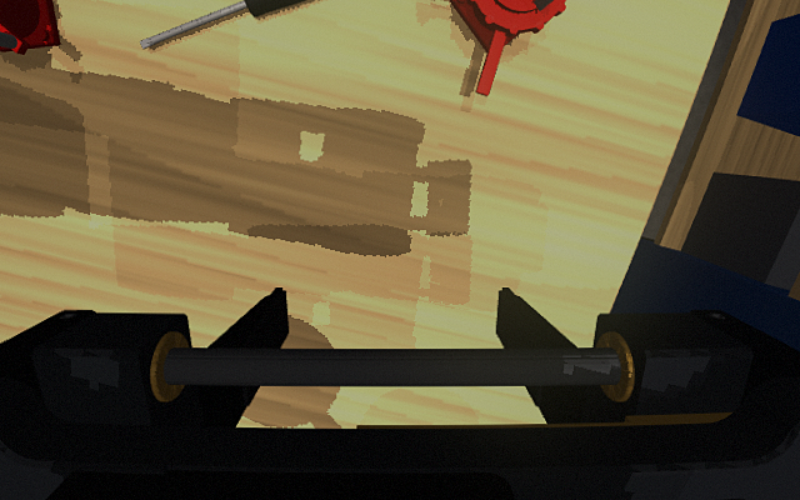

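Both moves were refused because every key has to be present, so the arm is still at its start. The picture shows the bench below the start pose, with the fingertips at (280,290) and (505,290). Sending the moves again.

Emit:
{"api": "step_arm", "payload": {"jaw": -1, "plan": [{"x": 0, "y": 0, "z": -0.92, "rx": 0, "ry": 0, "rz": 0.615}, {"x": 0, "y": 0, "z": -0.92, "rx": 0, "ry": 0, "rz": 0.615}, {"x": 0.98, "y": -0.79, "z": 0, "rx": 0, "ry": 0, "rz": 0}, {"x": 0.98, "y": -0.79, "z": 0, "rx": 0, "ry": 0, "rz": 0}, {"x": 0.98, "y": -0.79, "z": 0, "rx": 0, "ry": 0, "rz": 0}, {"x": 0.98, "y": -0.79, "z": 0, "rx": 0, "ry": 0, "rz": 0}, {"x": 0.98, "y": -0.79, "z": 0, "rx": 0, "ry": 0, "rz": 0}, {"x": 0.98, "y": -0.79, "z": 0, "rx": 0, "ry": 0, "rz": 0}, {"x": 0.98, "y": -0.79, "z": 0, "rx": 0, "ry": 0, "rz": 0}, {"x": 0.98, "y": -0.79, "z": 0, "rx": 0, "ry": 0, "rz": 0}]}}

```text
t: 1.03
eef_pos: [326.8, -425.1, 260.6]
tcp_rot: [3.142, 0.0, 0.12]
ft_force: [-0.1, -1.5, 1.3]
opening: 1.001
grip_force: 0.0
```

Emit:
{"api": "step_arm", "payload": {"plan": [{"x": 0.98, "y": -0.79, "z": 0, "rx": 0, "ry": 0, "rz": 0}, {"x": 0.98, "y": -0.79, "z": 0, "rx": 0, "ry": 0, "rz": 0}, {"x": 0.98, "y": -0.79, "z": 0, "rx": 0, "ry": 0, "rz": 0}, {"x": 0.98, "y": -0.79, "z": 0, "rx": 0, "ry": 0, "rz": 0}, {"x": 0.98, "y": -0.79, "z": 0, "rx": 0, "ry": 0, "rz": 0}, {"x": 0.98, "y": -0.79, "z": 0, "rx": 0, "ry": 0, "rz": 0}, {"x": 0.98, "y": -0.79, "z": 0, "rx": 0, "ry": 0, "rz": 0}, {"x": 0.98, "y": -0.79, "z": 0, "rx": 0, "ry": 0, "rz": 0}, {"x": 0.98, "y": -0.79, "z": 0, "rx": 0, "ry": 0, "rz": 0}, {"x": 0, "y": 0, "z": 0, "rx": 0, "ry": 0, "rz": 0}]}}

```text
t: 1.87
eef_pos: [526.3, -220.2, 260.4]
tcp_rot: [-3.141, -0.001, 0.123]
ft_force: [-0.1, 0.5, 0.5]
opening: 1.001
grip_force: 0.0
```

```bash
cat > look.py <<'E'
from h import *
import sys
tag=sys.argv[1]
c=grab('wrist',tag);s=state();print(s['t'],s['eef_pos'],s['tcp_rot'],s['joints'],s['ft_force'],s['opening'])
C=cloud(c);P=C.reshape(-1,3)
def show(n,lo,hi,box=(480,600,-270,-130)):
  m=(P[:,2]>lo)&(P[:,2]<hi)&(P[:,0]>box[0])&(P[:,0]<box[1])&(P[:,1]>box[2])&(P[:,1]<box[3])
  q=P[m]
  if m.sum()>5: print(n,m.sum(),np.median(q,0).round(1),cv2.minAreaRect(q[:,:2].astype(np.float32)))
show('bailtop',156,172,(533,570,-270,-130)); show('keeper',178,200,(510,540,-220,-180)); show('peg',144,157,(480,520,-190,-130))
show('bar',147,157,(562,610,-230,-170))
cv2.imwrite(f'pics/{tag}b.png',cv2.resize(c['image'][:,:,::-1],(800,500)))
E
python3 look.py w2
```

```text
1.9167 [ 524.91172024 -221.66108181  260.30115311] [-3.14131690e+00  2.06623771e-04  1.23129668e-01] [-5.15529019e-01  3.68374023e-01  1.63652306e+00  1.08255274e-04
  1.13702585e+00  9.32092154e-01] [0.01734197 0.93000933 0.28388358] 1.0013597447655396
bailtop 1169 [ 547.6 -199.2  163.1] ((546.9066772460938, -198.58050537109375), (14.392927169799805, 55.593055725097656), 6.50301456451416)
keeper 91 [ 526.8 -199.7  186.6] ((526.1309204101562, -199.5712432861328), (3.5062596797943115, 10.016345024108887), 5.6749653816223145)
peg 106 [ 504.5 -157.5  149.8] ((503.92236328125, -157.2832794189453), (9.100686073303223, 8.981894493103027), 81.51825714111328)
bar 883 [ 586.5 -193.   153.1] ((585.7503662109375, -192.89686584472656), (49.10215759277344, 12.024089813232422), 6.314182758331299)
```

View pics/w2b.png

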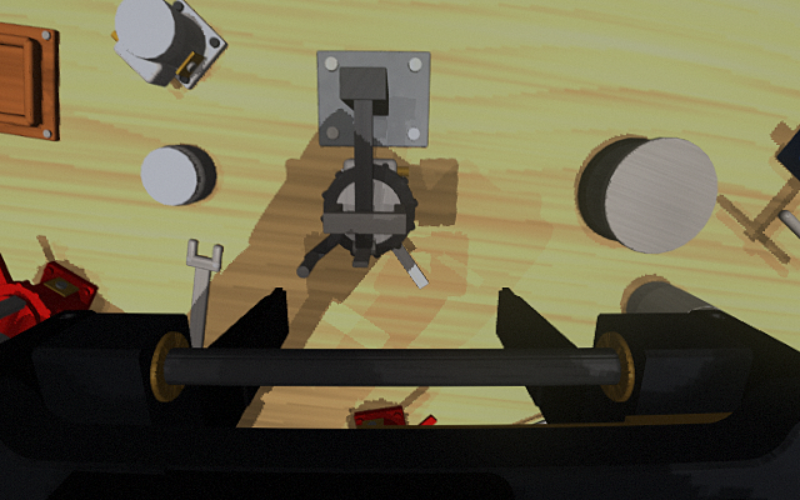

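The close view shows the bail bar at (365,222), the shut keeper at (360,260), the peg at (303,270) and the lock tongue at (415,270). Everything agrees with the measurements: bail at (547,-198.6), yaw 0.113, collar at about -0.09. Now descending onto the bail.

Emit:
{"api": "step_arm", "payload": {"plan": [{"x": 0.49, "y": -0.41, "z": 0, "rx": 0, "ry": 0, "rz": 0.1}, {"x": 0.49, "y": -0.41, "z": 0, "rx": 0, "ry": 0, "rz": 0}, {"x": 0, "y": 0, "z": 0.5, "rx": 0, "ry": 0, "rz": 0}, {"x": 0, "y": 0, "z": 0.5, "rx": 0, "ry": 0, "rz": 0}, {"x": 0, "y": 0, "z": 0.6, "rx": 0, "ry": 0, "rz": 0}, {"x": 0, "y": 0, "z": 0.6, "rx": 0, "ry": 0, "rz": 0}, {"x": 0, "y": 0, "z": 0.6, "rx": 0, "ry": 0, "rz": 0}, {"x": 0, "y": 0, "z": 0.6, "rx": 0, "ry": 0, "rz": 0}, {"x": 0, "y": 0, "z": 0.6, "rx": 0, "ry": 0, "rz": 0}, {"x": 0, "y": 0, "z": 0, "rx": 0, "ry": 0, "rz": 0}]}}

```text
t: 2.75
eef_pos: [544.0, -200.7, 158.1]
tcp_rot: [-3.139, 0.004, 0.109]
ft_force: [-0.6, 0.3, -0.2]
opening: 1.001
grip_force: 0.0
```

```bash
python3 look.py w3; python3 - <<'E'
from h import *
a=load('w3');P=cloud(a).reshape(-1,3)
# wider bail check
m=(abs(P[:,2]-163)<5)&(abs(P[:,0]-547)<14)&(abs(P[:,1]+199)<32);print(m.sum(),cv2.minAreaRect(P[m][:,:2].astype(np.float32)))
E
```

```text
2.8 [ 544.64332351 -200.85973272  159.61556249] [-3.14027542e+00  2.38043307e-03  1.08955355e-01] [-4.66993958e-01  4.90199794e-01  1.73017934e+00 -2.40259641e-04
  9.23927357e-01  9.94993643e-01] [ 0.43054239 -0.4117132   0.26498192] 0.9991136931449277
bailtop 3525 [ 548.7 -198.8  163.1] ((545.6160888671875, -200.3915252685547), (22.758193969726562, 107.1728286743164), 6.289646148681641)
keeper 39 [ 524.6 -199.7  187.4] ((524.60009765625, -199.91050720214844), (1.9390060901641846, 9.448614120483398), 8.063323974609375)
bar 1918 [ 587.1 -192.7  153.2] ((586.1265258789062, -192.64512634277344), (49.324623107910156, 11.751899719238281), 6.462684154510498)
2701 ((547.1362915039062, -198.50387573242188), (14.707204818725586, 55.971492767333984), 6.488736629486084)
```

Emit:
{"api": "step_arm", "payload": {"plan": [{"x": 0.11, "y": -0.085, "z": 0, "rx": 0, "ry": 0, "rz": -0.04}, {"x": 0, "y": 0, "z": 0.4, "rx": 0, "ry": 0, "rz": 0}, {"x": 0, "y": 0, "z": 0.4, "rx": 0, "ry": 0, "rz": 0}, {"x": 0, "y": 0, "z": 0.3, "rx": 0, "ry": 0, "rz": 0}, {"x": 0, "y": 0, "z": 0.3, "rx": 0, "ry": 0, "rz": 0}, {"x": 0, "y": 0, "z": 0.14, "rx": 0, "ry": 0, "rz": 0}, {"x": 0, "y": 0, "z": 0, "rx": 0, "ry": 0, "rz": 0}, {"x": 0, "y": 0, "z": 0, "rx": 0, "ry": 0, "rz": 0}, {"x": 0, "y": 0, "z": 0, "rx": 0, "ry": 0, "rz": 0}, {"x": 0, "y": 0, "z": 0, "rx": 0, "ry": 0, "rz": 0}]}}

```text
t: 3.63
eef_pos: [548.3, -198.1, 122.5]
tcp_rot: [3.141, -0.001, 0.114]
ft_force: [0.6, -0.2, -0.1]
opening: 1.001
grip_force: 0.0
```

Emit:
{"api": "step_arm", "payload": {"jaw": 1, "plan": [{"x": 0, "y": 0, "z": 0, "rx": 0, "ry": 0, "rz": 0}, {"x": 0, "y": 0, "z": 0, "rx": 0, "ry": 0, "rz": 0}, {"x": 0, "y": 0, "z": 0, "rx": 0, "ry": 0, "rz": 0}, {"x": 0, "y": 0, "z": 0, "rx": 0, "ry": 0, "rz": 0}, {"x": 0, "y": 0, "z": 0, "rx": 0, "ry": 0, "rz": 0}, {"x": 0, "y": 0, "z": 0, "rx": 0, "ry": 0, "rz": 0}, {"x": 0, "y": 0, "z": 0, "rx": 0, "ry": 0, "rz": 0}, {"x": 0, "y": 0, "z": 0, "rx": 0, "ry": 0, "rz": 0}, {"x": 0, "y": 0, "z": 0, "rx": 0, "ry": 0, "rz": 0}, {"x": 0, "y": 0, "z": 0, "rx": 0, "ry": 0, "rz": 0}]}}

```text
t: 4.47
eef_pos: [548.2, -198.0, 122.2]
tcp_rot: [3.141, -0.0, 0.114]
ft_force: [0.1, -0.3, 0.6]
opening: 0.586
grip_force: 30.0
```

```bash
python3 - <<'E'
from h import *
a=load('s0');C=cloud(a);I=a['image'].astype(int)
red=(I[...,0]>110)&(I[...,1]<60)&(I[...,2]<60)
for b in((200,250,200,260),(140,190,300,350)):
  m=np.zeros_like(red);m[b[0]:b[1],b[2]:b[3]]=red[b[0]:b[1],b[2]:b[3]];q=C[m];print(q.min(0).round(),q.max(0).round(),np.median(q,0).round())
for n,x0,x1,y0,y1 in(('tin',335,358,203,224),('carb2',370,398,210,238),('wrench',278,328,190,216)):
  q=C[y0:y1,x0:x1].reshape(-1,3);q=q[q[:,2]>4];print(n,q.min(0).round(),q.max(0).round())
E
```

```text
[ 183. -301.   -8.] [ 321. -202.   80.] [ 268. -259.   68.]
[  353. -1043.     0.] [ 987.  226. 1251.] [389. 132.  69.]
tin [  490. -1043.     4.] [ 987.   60. 1251.]
carb2 [  627. -1043.     4.] [ 987.   96. 1251.]
wrench [  293. -1043.     4.] [ 987.   69. 1251.]
```

Emit:
{"api": "step_arm", "payload": {"plan": [{"x": 0, "y": 0, "z": -0.13, "rx": 0, "ry": 0, "rz": 0}, {"x": 0, "y": 0, "z": -0.13, "rx": 0, "ry": 0, "rz": 0}, {"x": 0, "y": 0, "z": -0.13, "rx": 0, "ry": 0, "rz": 0}, {"x": 0, "y": 0, "z": -0.13, "rx": 0, "ry": 0, "rz": 0}, {"x": 0, "y": 0, "z": 0, "rx": 0, "ry": 0, "rz": 0}, {"x": 0, "y": 0, "z": 0, "rx": 0, "ry": 0, "rz": 0}, {"x": 0, "y": 0, "z": 0, "rx": 0, "ry": 0, "rz": 0}, {"x": 0, "y": 0, "z": 0, "rx": 0, "ry": 0, "rz": 0}, {"x": 0, "y": 0, "z": 0, "rx": 0, "ry": 0, "rz": 0}, {"x": 0, "y": 0, "z": 0, "rx": 0, "ry": 0, "rz": 0}]}}

```text
t: 5.3
eef_pos: [548.1, -198.0, 135.0]
tcp_rot: [3.142, 0.0, 0.114]
ft_force: [0.5, 0.7, -5.5]
opening: 0.585
grip_force: 30.0
```

Emit:
{"api": "step_arm", "payload": {"plan": [{"x": -0.3, "y": 0, "z": 0, "rx": 0, "ry": 0, "rz": 0}, {"x": -0.4, "y": 0, "z": 0, "rx": 0, "ry": 0, "rz": 0}, {"x": -0.4, "y": 0, "z": 0, "rx": 0, "ry": 0, "rz": 0}, {"x": -0.4, "y": 0, "z": 0, "rx": 0, "ry": 0, "rz": 0}, {"x": -0.4, "y": 0, "z": 0, "rx": 0, "ry": 0, "rz": 0}, {"x": -0.4, "y": 0, "z": 0, "rx": 0, "ry": 0, "rz": 0}, {"x": -0.4, "y": 0, "z": 0, "rx": 0, "ry": 0, "rz": 0}, {"x": -0.4, "y": 0, "z": 0, "rx": 0, "ry": 0, "rz": 0}, {"x": -0.4, "y": 0, "z": 0, "rx": 0, "ry": 0, "rz": 0}, {"x": -0.4, "y": 0, "z": 0, "rx": 0, "ry": 0, "rz": 0}]}}

```text
t: 6.13
eef_pos: [450.0, -209.1, 135.0]
tcp_rot: [-3.141, 0.001, 0.114]
ft_force: [1.0, -0.1, -5.9]
opening: 0.587
grip_force: 30.0
```

Emit:
{"api": "step_arm", "payload": {"plan": [{"x": -0.4, "y": 0, "z": 0, "rx": 0, "ry": 0, "rz": 0}, {"x": -0.4, "y": 0, "z": 0, "rx": 0, "ry": 0, "rz": 0}, {"x": -0.2, "y": 0, "z": 0, "rx": 0, "ry": 0, "rz": 0}, {"x": 0, "y": 0, "z": -0.3, "rx": 0, "ry": 0, "rz": 0}, {"x": 0, "y": 0, "z": -0.6, "rx": 0, "ry": 0, "rz": 0}, {"x": 0, "y": 0, "z": -0.6, "rx": 0, "ry": 0, "rz": 0}, {"x": 0, "y": 0, "z": -0.6, "rx": 0, "ry": 0, "rz": 0}, {"x": 0, "y": 0, "z": -0.6, "rx": 0, "ry": 0, "rz": 0}, {"x": 0, "y": 0, "z": -0.6, "rx": 0, "ry": 0, "rz": 0}, {"x": 0, "y": 0, "z": 0, "rx": 0, "ry": 0, "rz": 0}]}}

```text
t: 6.97
eef_pos: [427.7, -212.4, 220.5]
tcp_rot: [3.138, -0.004, 0.114]
ft_force: [0.3, 0.2, -5.4]
opening: 0.586
grip_force: 30.0
```

```bash
python3 - <<'E'
from h import *
a=grab('wrist','w4');s=state();print(s['t'],s['eef_pos'],s['tcp_rot'],s['joints'],s['ft_force'],s['moment'],s['opening'],s['grip_force'])
P=cloud(a).reshape(-1,3);e=s['eef_pos']
m=(abs(P[:,0]-e[0])<22)&(abs(P[:,1]-e[1])<26)&(abs(P[:,2]-e[2]-43)<10);q=P[m];print(m.sum(),np.median(q,0),cv2.minAreaRect(q[:,:2].astype(np.float32)))
# plane fit of bail top
A=np.c_[q[:,:2]-q[:,:2].mean(0),np.ones(len(q))];print('plane',np.linalg.lstsq(A,q[:,2],rcond=None)[0])
cv2.imwrite('pics/w4b.png',cv2.resize(a['image'][:,:,::-1],(800,500)))
E
```

```text
7.0167 [ 427.15431469 -212.18869425  218.97088865] [ 3.13938667e+00 -2.53302217e-03  1.13951352e-01] [-5.99650214e-01  2.74714659e-01  1.90571604e+00 -1.18965273e-05
  9.57803014e-01  8.57204383e-01] [-0.22557674 -0.0685316  -6.05479713] [0.03098699 0.01663138 0.00985631] 0.5868140758619206 29.99907173216343
1283 [ 432.93690791 -212.03072477  258.04674843] ((432.7224426269531, -212.20938110351562), (2.4418275356292725, 52.19886779785156), 6.601845741271973)
plane [-1.65270153e+00 -1.90270639e-01  2.57850688e+02]
```

View pics/w4b.png

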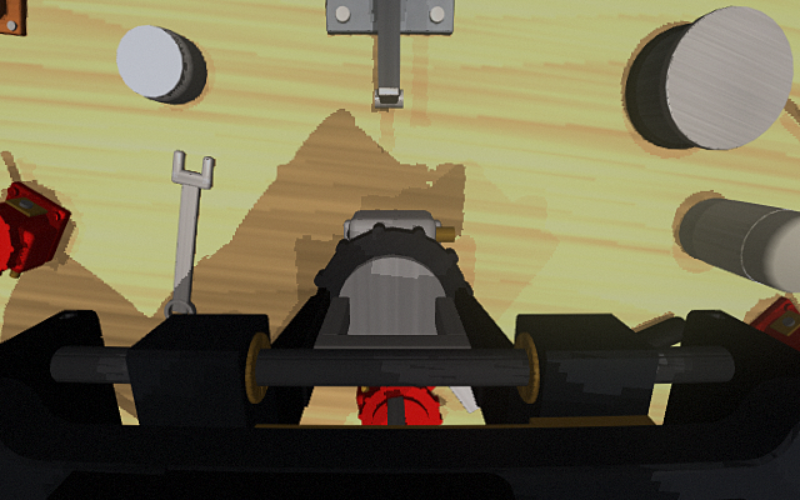

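The picture shows the carburettor held squarely by its bail, off the hook, with the keeper shut again at (388,97). Next I'll move to just in front of the cradle and measure it from near.

Emit:
{"api": "step_arm", "payload": {"plan": [{"x": 0, "y": 0, "z": 0, "rx": 0, "ry": 0, "rz": 0.9}, {"x": 0, "y": 0, "z": 0, "rx": 0, "ry": 0, "rz": 0.9}, {"x": 0.1, "y": -0.3, "z": 0, "rx": 0, "ry": 0, "rz": 0}, {"x": 0.1, "y": -0.6, "z": 0, "rx": 0, "ry": 0, "rz": 0}, {"x": 0.1, "y": -0.9, "z": 0, "rx": 0, "ry": 0, "rz": 0}, {"x": 0.1, "y": -0.9, "z": 0, "rx": 0, "ry": 0, "rz": 0}, {"x": 0.1, "y": -0.9, "z": 0, "rx": 0, "ry": 0, "rz": 0}, {"x": 0.1, "y": -0.9, "z": 0, "rx": 0, "ry": 0, "rz": 0}, {"x": 0.1, "y": -0.9, "z": 0, "rx": 0, "ry": 0, "rz": 0}, {"x": 0.1, "y": -0.9, "z": 0, "rx": 0, "ry": 0, "rz": 0}]}}

```text
t: 7.85
eef_pos: [456.7, -54.4, 217.0]
tcp_rot: [-3.141, 0.001, -0.063]
ft_force: [0.3, -0.2, -5.3]
opening: 0.585
grip_force: 30.0
```

Emit:
{"api": "step_arm", "payload": {"plan": [{"x": 0.1, "y": -0.95, "z": 0, "rx": 0, "ry": 0, "rz": 0}, {"x": 0.1, "y": -0.95, "z": 0, "rx": 0, "ry": 0, "rz": 0}, {"x": 0.1, "y": -0.95, "z": 0, "rx": 0, "ry": 0, "rz": 0}, {"x": 0.1, "y": -0.95, "z": 0, "rx": 0, "ry": 0, "rz": 0}, {"x": 0.1, "y": -0.95, "z": 0, "rx": 0, "ry": 0, "rz": 0}, {"x": 0.1, "y": -0.95, "z": 0, "rx": 0, "ry": 0, "rz": 0}, {"x": 0.1, "y": -0.95, "z": 0, "rx": 0, "ry": 0, "rz": 0}, {"x": 0.1, "y": -0.8, "z": 0, "rx": 0, "ry": 0, "rz": 0}, {"x": 0, "y": -0.4, "z": 0, "rx": 0, "ry": 0, "rz": 0}, {"x": 0, "y": 0, "z": 0, "rx": 0, "ry": 0, "rz": 0}]}}

```text
t: 8.68
eef_pos: [489.4, 140.4, 216.8]
tcp_rot: [-3.142, 0.001, -0.062]
ft_force: [-0.3, -0.6, -6.3]
opening: 0.588
grip_force: 30.0
```

```bash
python3 - <<'E'
from h import *
a=grab('wrist','w5');s=state();print(s['t'],s['eef_pos'],s['tcp_rot'],s['joints'],s['ft_force'])
C=cloud(a);P=C.reshape(-1,3);e=s['eef_pos']
B=(abs(P[:,0]-620)<75)&(abs(P[:,1]-190)<75)
for z in (8,22):
  m=B&(abs(P[:,2]-z)<4); q=P[m]; print(z,m.sum(),np.median(q,0),cv2.minAreaRect(q[:,:2].astype(np.float32)))
# carb planes relative to tcp
d=P-e
m=(abs(d[:,1])<45)&(d[:,0]>-20)&(d[:,0]<60)
h,ed=np.histogram(d[m][:,2],bins=np.arange(-90,60,3));print([(int(x),int(n)) for x,n in zip(ed,h) if n>80])
cv2.imwrite('pics/w5b.png',cv2.resize(a['image'][:,:,::-1],(800,500)))
E
```

```text
8.7333 [489.2933904  139.25497342 216.90727731] [ 3.14112754e+00  1.17750641e-03 -6.25162582e-02] [ 1.47481083e-01  3.24277738e-01  1.83546610e+00 -2.51656910e-04
  9.83097425e-01  1.78093306e+00] [ 0.11715164 -0.66415899 -5.29613384]
8 7460 [622.57709711 191.75060509   7.23641503] ((622.0233154296875, 193.11972045898438), (110.45126342773438, 110.93732452392578), 87.34687042236328)
22 2755 [624.78894943 191.4151419   20.86487629] ((621.5966796875, 193.08251953125), (86.15735626220703, 86.03600311279297), 86.69593811035156)
[(-36, 171), (-33, 167), (-30, 488), (-27, 116), (-21, 100), (-18, 101), (-15, 2807), (-12, 191), (-9, 3930), (-6, 317), (-3, 90), (0, 144), (3, 133), (6, 155), (9, 175), (12, 177), (15, 171), (18, 200), (21, 202), (24, 210), (27, 215), (30, 324), (33, 523), (36, 557), (39, 657), (42, 184), (45, 206), (48, 214), (51, 266), (54, 225)]
```

View pics/w5b.png

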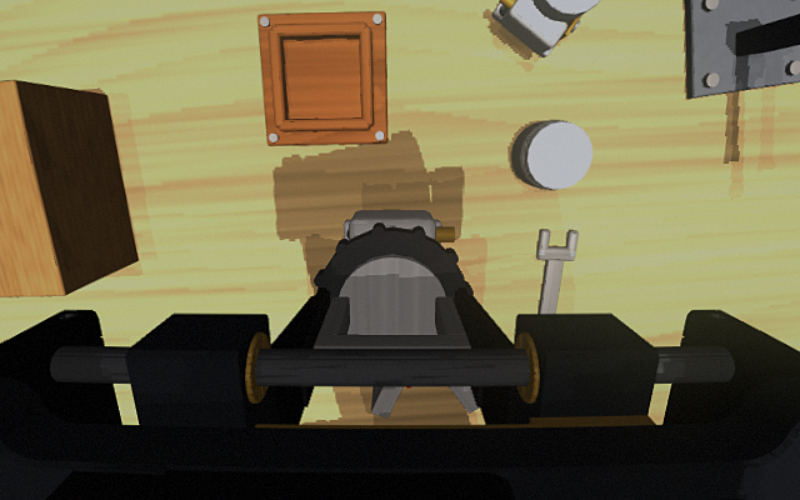

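The picture shows the cradle clear ahead at (322,78), with its pocket empty. I'll check the carburettor's tilt and offset in the grip against it.

```bash
python3 - <<'E'
from h import *
from scipy.spatial.transform import Rotation as Ro
s=state();a=load('w5');P=cloud(a).reshape(-1,3);T=Ro.from_euler('xyz',s['tcp_rot']).as_matrix()
I=a['image'].reshape(-1,3).astype(int)
d=(P-s['eef_pos'])@T   # tool frame: x fwd, y, z down
for lo,hi in((7,11),(11.5,17)):
  m=(abs(d[:,1])<45)&(d[:,0]>5)&(d[:,0]<60)&(d[:,2]>lo)&(d[:,2]<hi);q=d[m]
  A=np.c_[q[:,:2],np.ones(len(q))];w=np.linalg.lstsq(A,q[:,2],rcond=None)[0];r=q[:,2]-A@w
  k=abs(r)<1;w=np.linalg.lstsq(A[k],q[k][:,2],rcond=None)[0];print(lo,k.sum(),'plane',w,'range',q.min(0),q.max(0))
  # outer edge per y bin, fit circle
  E=[]
  for y in np.arange(-34,35,2):
    b=q[(abs(q[:,1]-y)<1)]
    if len(b)>5:E.append([np.percentile(b[:,0],98),y])
  E=np.array(E);f=np.linalg.lstsq(np.c_[2*E,np.ones(len(E))],(E**2).sum(1),rcond=None)[0];print('circle',f[:2],np.sqrt(f[2]+f[0]**2+f[1]**2))
  # foot / bowl symmetric
m=(abs(d[:,1])<45)&(d[:,0]>30)&(d[:,0]<60)&(d[:,2]>20)&(d[:,2]<60);q=d[m];print('bowl',q.min(0),q.max(0),np.median(q,0))
E
```

```text
7 1093 plane [7.07453362e-03 1.65179595e-03 7.39199098e+00] range [  5.07175423 -28.31352893   7.00035734] [24.63086946 23.47130649 10.96253775]
circle [-2.14426094 -1.18593083] 26.700057942233503
11.5 2510 plane [1.43595277e-03 5.31861904e-04 1.30550512e+01] range [  5.00638752 -38.43567152  11.50432917] [37.59048446 37.38050099 16.98655738]
circle [-0.48109672 -1.10158677] 36.86224728417877
bowl [ 30.06079713 -23.02148909  20.04911076] [38.92853102 30.61746598 54.62918904] [37.02802679  0.8224877  29.32842012]
```

Emit:
{"api": "step_arm", "payload": {"plan": [{"x": 0.4, "y": -0.2, "z": 0, "rx": 0, "ry": 0, "rz": -0.1}, {"x": 0.65, "y": -0.3, "z": 0, "rx": 0, "ry": 0, "rz": 0}, {"x": 0.7, "y": -0.32, "z": 0, "rx": 0, "ry": 0, "rz": 0}, {"x": 0.7, "y": -0.32, "z": 0, "rx": 0, "ry": 0, "rz": 0}, {"x": 0.7, "y": -0.32, "z": 0, "rx": 0, "ry": 0, "rz": 0}, {"x": 0.7, "y": -0.32, "z": 0, "rx": 0, "ry": 0, "rz": 0}, {"x": 0.7, "y": -0.32, "z": 0, "rx": 0, "ry": 0, "rz": 0}, {"x": 0.46, "y": -0.2, "z": 0, "rx": 0, "ry": 0, "rz": 0}, {"x": 0.2, "y": -0.08, "z": 0, "rx": 0, "ry": 0, "rz": 0}, {"x": 0, "y": 0, "z": 0, "rx": 0, "ry": 0, "rz": 0}]}}

```text
t: 9.57
eef_pos: [623.6, 189.7, 216.7]
tcp_rot: [3.141, 0.001, -0.056]
ft_force: [-0.1, 0.3, -5.8]
opening: 0.587
grip_force: 30.0
```

Emit:
{"api": "step_arm", "payload": {"plan": [{"x": 0, "y": 0, "z": 0.4, "rx": 0, "ry": 0, "rz": 0}, {"x": 0, "y": 0, "z": 0.6, "rx": 0, "ry": 0, "rz": 0}, {"x": 0, "y": 0, "z": 0.7, "rx": 0, "ry": 0, "rz": 0}, {"x": 0, "y": 0, "z": 0.7, "rx": 0, "ry": 0, "rz": 0}, {"x": 0, "y": 0, "z": 0.7, "rx": 0, "ry": 0, "rz": 0}, {"x": 0, "y": 0, "z": 0.6, "rx": 0, "ry": 0, "rz": 0}, {"x": 0, "y": 0, "z": 0.3, "rx": 0, "ry": 0, "rz": 0}, {"x": 0, "y": 0, "z": 0, "rx": 0, "ry": 0, "rz": 0}, {"x": 0, "y": 0, "z": 0, "rx": 0, "ry": 0, "rz": 0}, {"x": 0, "y": 0, "z": 0, "rx": 0, "ry": 0, "rz": 0}]}}

```text
t: 10.4
eef_pos: [623.5, 190.4, 118.6]
tcp_rot: [-3.141, -0.001, -0.056]
ft_force: [0.2, -0.3, -5.0]
opening: 0.588
grip_force: 30.0
```

```bash
python3 - <<'E'
from h import *
a=grab('wrist','w6');b=grab('scene','s6');d=grab('side','d6');s=state();print(s['t'],s['eef_pos'],s['tcp_rot'],s['ft_force'])
e=s['eef_pos']
cv2.imwrite('pics/s6b.png',np.hstack([cv2.resize(b['image'][130:230,340:440,::-1],(400,400),interpolation=2),cv2.resize(d['image'][120:220,260:360,::-1],(400,400),interpolation=2)]))
P=cloud(a).reshape(-1,3);m=(abs(P[:,0]-620)<75)&(abs(P[:,1]-193)<75)&(abs(P[:,2]-21)<3);q=P[m];print(m.sum(),q.min(0),q.max(0))
m=(abs(P[:,0]-620)<75)&(abs(P[:,1]-193)<75)&(P[:,2]>4)&(P[:,2]<24);q=P[m];print(m.sum(),q.min(0),q.max(0),cv2.minAreaRect(q[:,:2].astype(np.float32)))
E
```

```text
10.55 [623.47387914 190.4855478  118.5546541 ] [-3.14131699e+00 -1.44980918e-03 -5.60948263e-02] [-1.32297914  0.21004559 -4.37889083]
1748 [621.17630578 148.04244453  18.0145968 ] [666.83860144 235.68486037  23.89356858]
5243 [594.99259212 135.47631694   4.01381471] [679.23084179 249.33319083  23.89356858] ((634.7064819335938, 192.16278076171875), (110.38055419921875, 84.84521484375), 87.23800659179688)
```

View pics/s6b.png

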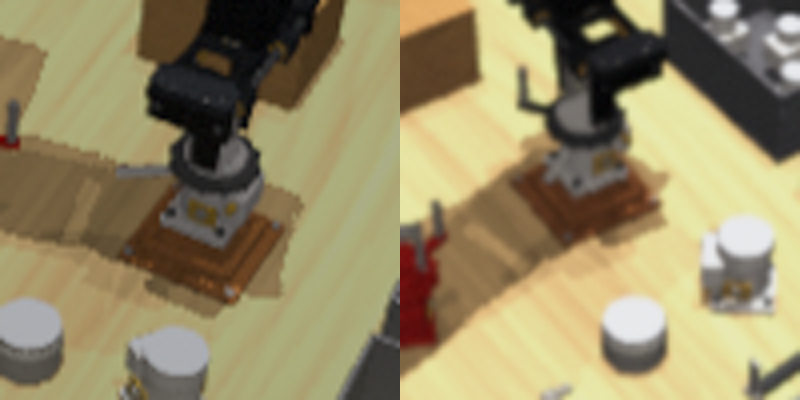

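The two views show the foot squarely over the pocket, a little above its walls. Applying a small centring correction, then lowering slowly.

Emit:
{"api": "step_arm", "payload": {"plan": [{"x": -0.045, "y": -0.045, "z": 0, "rx": 0, "ry": 0, "rz": 0}, {"x": 0, "y": 0, "z": 0, "rx": 0, "ry": 0, "rz": 0}, {"x": 0, "y": 0, "z": 0.1, "rx": 0, "ry": 0, "rz": 0}, {"x": 0, "y": 0, "z": 0.12, "rx": 0, "ry": 0, "rz": 0}, {"x": 0, "y": 0, "z": 0.12, "rx": 0, "ry": 0, "rz": 0}, {"x": 0, "y": 0, "z": 0.12, "rx": 0, "ry": 0, "rz": 0}, {"x": 0, "y": 0, "z": 0.12, "rx": 0, "ry": 0, "rz": 0}, {"x": 0, "y": 0, "z": 0.12, "rx": 0, "ry": 0, "rz": 0}, {"x": 0, "y": 0, "z": 0, "rx": 0, "ry": 0, "rz": 0}, {"x": 0, "y": 0, "z": 0, "rx": 0, "ry": 0, "rz": 0}]}}

```text
t: 11.38
eef_pos: [622.1, 191.6, 99.8]
tcp_rot: [3.141, 0.0, -0.056]
ft_force: [-0.1, 0.5, -5.4]
opening: 0.586
grip_force: 30.0
```

Emit:
{"api": "step_arm", "payload": {"plan": [{"x": 0, "y": 0, "z": 0.06, "rx": 0, "ry": 0, "rz": 0}, {"x": 0, "y": 0, "z": 0.06, "rx": 0, "ry": 0, "rz": 0}, {"x": 0, "y": 0, "z": 0.06, "rx": 0, "ry": 0, "rz": 0}, {"x": 0, "y": 0, "z": 0.04, "rx": 0, "ry": 0, "rz": 0}, {"x": 0, "y": 0, "z": 0.04, "rx": 0, "ry": 0, "rz": 0}, {"x": 0, "y": 0, "z": 0.02, "rx": 0, "ry": 0, "rz": 0}, {"x": 0, "y": 0, "z": 0, "rx": 0, "ry": 0, "rz": 0}, {"x": 0, "y": 0, "z": 0, "rx": 0, "ry": 0, "rz": 0}, {"x": 0, "y": 0, "z": 0, "rx": 0, "ry": 0, "rz": 0}, {"x": 0, "y": 0, "z": 0, "rx": 0, "ry": 0, "rz": 0}]}}

```text
t: 12.22
eef_pos: [622.2, 191.6, 93.1]
tcp_rot: [3.142, -0.0, -0.056]
ft_force: [-0.1, 0.7, -6.3]
opening: 0.583
grip_force: 30.0
```

Emit:
{"api": "step_arm", "payload": {"plan": [{"x": 0, "y": 0, "z": 0.02, "rx": 0, "ry": 0, "rz": 0}, {"x": 0, "y": 0, "z": 0.02, "rx": 0, "ry": 0, "rz": 0}, {"x": 0, "y": 0, "z": 0.02, "rx": 0, "ry": 0, "rz": 0}, {"x": 0, "y": 0, "z": 0, "rx": 0, "ry": 0, "rz": 0}, {"x": 0, "y": 0, "z": 0, "rx": 0, "ry": 0, "rz": 0}, {"x": 0, "y": 0, "z": 0, "rx": 0, "ry": 0, "rz": 0}, {"x": 0, "y": 0, "z": 0, "rx": 0, "ry": 0, "rz": 0}, {"x": 0, "y": 0, "z": 0, "rx": 0, "ry": 0, "rz": 0}, {"x": 0, "y": 0, "z": 0, "rx": 0, "ry": 0, "rz": 0}, {"x": 0, "y": 0, "z": 0, "rx": 0, "ry": 0, "rz": 0}]}}

```text
t: 13.05
eef_pos: [622.1, 191.6, 91.6]
tcp_rot: [3.142, -0.0, -0.056]
ft_force: [-0.3, 0.2, -5.7]
opening: 0.587
grip_force: 30.0
```

Emit:
{"api": "step_arm", "payload": {"plan": [{"x": 0, "y": 0, "z": 0.02, "rx": 0, "ry": 0, "rz": 0}, {"x": 0, "y": 0, "z": 0.01, "rx": 0, "ry": 0, "rz": 0}, {"x": 0, "y": 0, "z": 0.01, "rx": 0, "ry": 0, "rz": 0}, {"x": 0, "y": 0, "z": 0, "rx": 0, "ry": 0, "rz": 0}, {"x": 0, "y": 0, "z": 0, "rx": 0, "ry": 0, "rz": 0}, {"x": 0, "y": 0, "z": 0, "rx": 0, "ry": 0, "rz": 0}, {"x": 0, "y": 0, "z": 0, "rx": 0, "ry": 0, "rz": 0}, {"x": 0, "y": 0, "z": 0, "rx": 0, "ry": 0, "rz": 0}, {"x": 0, "y": 0, "z": 0, "rx": 0, "ry": 0, "rz": 0}, {"x": 0, "y": 0, "z": 0, "rx": 0, "ry": 0, "rz": 0}]}}

```text
t: 13.88
eef_pos: [622.1, 191.6, 90.6]
tcp_rot: [3.141, -0.0, -0.056]
ft_force: [-0.7, 0.8, -6.6]
opening: 0.589
grip_force: 30.0
```

Emit:
{"api": "step_arm", "payload": {"plan": [{"x": 0, "y": 0, "z": 0.01, "rx": 0, "ry": 0, "rz": 0}, {"x": 0, "y": 0, "z": 0.01, "rx": 0, "ry": 0, "rz": 0}, {"x": 0, "y": 0, "z": 0.01, "rx": 0, "ry": 0, "rz": 0}, {"x": 0, "y": 0, "z": 0, "rx": 0, "ry": 0, "rz": 0}, {"x": 0, "y": 0, "z": 0, "rx": 0, "ry": 0, "rz": 0}, {"x": 0, "y": 0, "z": 0, "rx": 0, "ry": 0, "rz": 0}, {"x": 0, "y": 0, "z": 0, "rx": 0, "ry": 0, "rz": 0}, {"x": 0, "y": 0, "z": 0, "rx": 0, "ry": 0, "rz": 0}, {"x": 0, "y": 0, "z": 0, "rx": 0, "ry": 0, "rz": 0}, {"x": 0, "y": 0, "z": 0, "rx": 0, "ry": 0, "rz": 0}]}}

```text
t: 14.72
eef_pos: [622.2, 191.6, 90.2]
tcp_rot: [3.142, -0.0, -0.056]
ft_force: [-3.5, -0.9, 6.4]
opening: 0.59
grip_force: 30.0
```

Emit:
{"api": "step_arm", "payload": {"plan": [{"x": 0, "y": 0, "z": 0.01, "rx": 0, "ry": 0, "rz": 0}, {"x": 0, "y": 0, "z": 0.01, "rx": 0, "ry": 0, "rz": 0}, {"x": 0, "y": 0, "z": 0.01, "rx": 0, "ry": 0, "rz": 0}, {"x": 0, "y": 0, "z": 0, "rx": 0, "ry": 0, "rz": 0}, {"x": 0, "y": 0, "z": 0, "rx": 0, "ry": 0, "rz": 0}, {"x": 0, "y": 0, "z": 0, "rx": 0, "ry": 0, "rz": 0}, {"x": 0, "y": 0, "z": 0, "rx": 0, "ry": 0, "rz": 0}, {"x": 0, "y": 0, "z": 0, "rx": 0, "ry": 0, "rz": 0}, {"x": 0, "y": 0, "z": 0, "rx": 0, "ry": 0, "rz": 0}, {"x": 0, "y": 0, "z": 0, "rx": 0, "ry": 0, "rz": 0}]}}

```text
t: 15.55
eef_pos: [622.2, 191.6, 90.2]
tcp_rot: [-3.142, -0.001, -0.056]
ft_force: [-5.1, -1.3, 11.8]
opening: 0.589
grip_force: 30.0
```

Contact at z 90.2, which puts the underside at about 8 mm, on the floor. Easing the load, then opening and rising clear.

Emit:
{"api": "step_arm", "payload": {"plan": [{"x": 0, "y": 0, "z": -0.02, "rx": 0, "ry": 0, "rz": 0}, {"x": 0, "y": 0, "z": 0, "rx": 0, "ry": 0, "rz": 0}, {"x": 0, "y": 0, "z": 0, "rx": 0, "ry": 0, "rz": 0}, {"x": 0, "y": 0, "z": 0, "rx": 0, "ry": 0, "rz": 0}, {"x": 0, "y": 0, "z": 0, "rx": 0, "ry": 0, "rz": 0}, {"x": 0, "y": 0, "z": 0, "rx": 0, "ry": 0, "rz": 0}, {"x": 0, "y": 0, "z": 0, "rx": 0, "ry": 0, "rz": 0}, {"x": 0, "y": 0, "z": 0, "rx": 0, "ry": 0, "rz": 0}, {"x": 0, "y": 0, "z": 0, "rx": 0, "ry": 0, "rz": 0}, {"x": 0, "y": 0, "z": 0, "rx": 0, "ry": 0, "rz": 0}]}}

```text
t: 16.38
eef_pos: [622.2, 191.6, 90.2]
tcp_rot: [-3.142, -0.0, -0.056]
ft_force: [-4.2, -0.5, 7.1]
opening: 0.587
grip_force: 30.0
```

Emit:
{"api": "step_arm", "payload": {"jaw": -1, "plan": [{"x": 0, "y": 0, "z": 0, "rx": 0, "ry": 0, "rz": 0}, {"x": 0, "y": 0, "z": 0, "rx": 0, "ry": 0, "rz": 0}, {"x": 0, "y": 0, "z": 0, "rx": 0, "ry": 0, "rz": 0}, {"x": 0, "y": 0, "z": 0, "rx": 0, "ry": 0, "rz": 0}, {"x": 0, "y": 0, "z": 0, "rx": 0, "ry": 0, "rz": 0}, {"x": 0, "y": 0, "z": 0, "rx": 0, "ry": 0, "rz": 0}, {"x": 0, "y": 0, "z": 0, "rx": 0, "ry": 0, "rz": 0}, {"x": 0, "y": 0, "z": 0, "rx": 0, "ry": 0, "rz": 0}, {"x": 0, "y": 0, "z": 0, "rx": 0, "ry": 0, "rz": 0}, {"x": 0, "y": 0, "z": 0, "rx": 0, "ry": 0, "rz": 0}]}}

```text
t: 17.22
eef_pos: [622.2, 191.6, 89.6]
tcp_rot: [3.142, -0.0, -0.056]
ft_force: [0.2, -0.1, 0.4]
opening: 0.995
grip_force: 0.0
```

Emit:
{"api": "step_arm", "payload": {"plan": [{"x": 0, "y": 0, "z": -0.3, "rx": 0, "ry": 0, "rz": 0}, {"x": 0, "y": 0, "z": -0.6, "rx": 0, "ry": 0, "rz": 0}, {"x": 0, "y": 0, "z": -0.8, "rx": 0, "ry": 0, "rz": 0}, {"x": 0, "y": 0, "z": -0.9, "rx": 0, "ry": 0, "rz": 0}, {"x": 0, "y": 0, "z": -0.9, "rx": 0, "ry": 0, "rz": 0}, {"x": 0, "y": 0, "z": -0.8, "rx": 0, "ry": 0, "rz": 0}, {"x": -0.5, "y": 0, "z": -0.5, "rx": 0, "ry": 0, "rz": 0}, {"x": -0.5, "y": 0, "z": 0, "rx": 0, "ry": 0, "rz": 0}, {"x": -0.5, "y": 0, "z": 0, "rx": 0, "ry": 0, "rz": 0}, {"x": 0, "y": 0, "z": 0, "rx": 0, "ry": 0, "rz": 0}]}}

```text
t: 18.05
eef_pos: [583.1, 193.9, 210.7]
tcp_rot: [-3.142, -0.0, -0.056]
ft_force: [-0.0, 0.2, -0.4]
opening: 0.999
grip_force: 0.0
```

```bash
cat > top.py <<'E'
from h import *
import sys
tag=sys.argv[1]
a=grab('wrist',tag);s=state();print(s['t'],s['eef_pos'],s['tcp_rot'],s['joints'],s['ft_force'],s['opening'])
C=cloud(a);P=C.reshape(-1,3)
def sel(lo,hi,x0,x1,y0,y1):
  return P[(P[:,2]>lo)&(P[:,2]<hi)&(P[:,0]>x0)&(P[:,0]<x1)&(P[:,1]>y0)&(P[:,1]<y1)]
q=sel(124,140,605,640,150,230);r=cv2.minAreaRect(q[:,:2].astype(np.float32));print('bail',len(q),np.median(q[:,2]),r)
A=np.c_[q[:,:2]-q[:,:2].mean(0),np.ones(len(q))];print('tilt',np.linalg.lstsq(A,q[:,2],rcond=None)[0])
c=np.array(r[0])
q=sel(112,123,540,700,110,270);d=np.hypot(*(q[:,:2]-c).T);q=q[(d>48)&(d<75)]
if len(q)>5:print('peg top',len(q),np.median(q,0),cv2.minEnclosingCircle(q[:,:2].astype(np.float32)))
q=sel(60,76,520,720,90,290);d=q[:,:2]-c;rr=np.hypot(*d.T);k=(rr>42)&(rr<85)
ang=np.degrees(np.arctan2(d[:,1],d[:,0]))%360
h,e=np.histogram(ang[k],bins=np.arange(0,361,4));print('spokes',[(int(x),int(n)) for x,n in zip(e,h) if n>5])
cv2.imwrite(f'pics/{tag}b.png',cv2.resize(a['image'][:,:,::-1],(800,500)))
E
python3 top.py w7
```

```text
18.1 [584.32690804 193.87702887 210.53750409] [-3.14145728e+00 -7.72904223e-04 -5.57904349e-02] [ 2.13152479e-01  4.81203739e-01  1.58839005e+00 -8.52885068e-05
  1.07121778e+00  1.83978002e+00] [0.7610867  1.35308451 0.3819037 ] 1.000670300224064
bail 1366 131.13686426840593 ((620.9091186523438, 191.61074829101562), (55.7239875793457, 13.897300720214844), 86.5763931274414)
tilt [-7.86870493e-02  6.21889134e-03  1.30980297e+02]
peg top 119 [585.68230156 239.34624374 117.98483124] ((584.9925537109375, 239.58642578125), 4.867504596710205)
spokes [(120, 39), (124, 18), (128, 22), (204, 39), (208, 158), (212, 158), (216, 26), (328, 6)]
```

View pics/w7b.png

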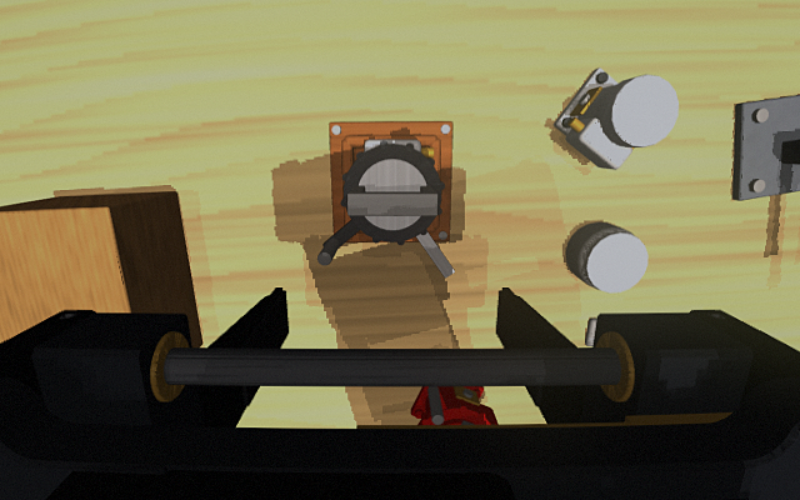

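The carburettor stands in the pocket at (393,185), with the peg at (325,258) and the lock tongue at (438,255). The peg azimuth is 126.9° and the locked azimuth about 211.5°, so the collar needs a turn of about 1.48 rad. The last joint's range allows tool yaw 2.21 to 3.69 for this. Going over the peg and rotating there.

Emit:
{"api": "step_arm", "payload": {"plan": [{"x": -0.02, "y": -0.6, "z": 0, "rx": 0, "ry": 0, "rz": 0}, {"x": -0.02, "y": -0.6, "z": 0, "rx": 0, "ry": 0, "rz": 0}, {"x": -0.02, "y": -0.6, "z": 0, "rx": 0, "ry": 0, "rz": 0}, {"x": 0, "y": 0, "z": 0, "rx": 0, "ry": 0, "rz": -0.7}, {"x": 0, "y": 0, "z": 0, "rx": 0, "ry": 0, "rz": -1}, {"x": 0, "y": 0, "z": 0, "rx": 0, "ry": 0, "rz": -1}, {"x": 0, "y": 0, "z": 0, "rx": 0, "ry": 0, "rz": -1}, {"x": 0, "y": 0, "z": 0, "rx": 0, "ry": 0, "rz": -1}, {"x": 0, "y": 0, "z": 0, "rx": 0, "ry": 0, "rz": -1}, {"x": 0, "y": 0, "z": 0, "rx": 0, "ry": 0, "rz": -1}]}}

```text
t: 18.93
eef_pos: [586.0, 240.3, 209.2]
tcp_rot: [-3.141, 0.0, 0.62]
ft_force: [-0.0, 0.3, -0.7]
opening: 1.001
grip_force: 0.0
```

Emit:
{"api": "step_arm", "payload": {"plan": [{"x": 0, "y": 0, "z": 0, "rx": 0, "ry": 0, "rz": -1}, {"x": 0, "y": 0, "z": 0, "rx": 0, "ry": 0, "rz": -1}, {"x": 0, "y": 0, "z": 0, "rx": 0, "ry": 0, "rz": -1}, {"x": 0, "y": 0, "z": 0, "rx": 0, "ry": 0, "rz": -1}, {"x": 0, "y": 0, "z": 0, "rx": 0, "ry": 0, "rz": -1}, {"x": 0, "y": 0, "z": 0, "rx": 0, "ry": 0, "rz": -1}, {"x": 0, "y": 0, "z": 0, "rx": 0, "ry": 0, "rz": -1}, {"x": 0, "y": 0, "z": 0, "rx": 0, "ry": 0, "rz": -1}, {"x": 0, "y": 0, "z": 0, "rx": 0, "ry": 0, "rz": -1}, {"x": 0, "y": 0, "z": 0, "rx": 0, "ry": 0, "rz": -1}]}}

```text
t: 19.77
eef_pos: [586.0, 240.3, 209.2]
tcp_rot: [-3.141, 0.0, 1.62]
ft_force: [0.3, -0.0, -0.6]
opening: 1.003
grip_force: 0.0
```

Emit:
{"api": "step_arm", "payload": {"plan": [{"x": 0, "y": 0, "z": 0, "rx": 0, "ry": 0, "rz": -1}, {"x": 0, "y": 0, "z": 0, "rx": 0, "ry": 0, "rz": -1}, {"x": 0, "y": 0, "z": 0, "rx": 0, "ry": 0, "rz": -1}, {"x": 0, "y": 0, "z": 0, "rx": 0, "ry": 0, "rz": -1}, {"x": 0, "y": 0, "z": 0, "rx": 0, "ry": 0, "rz": -1}, {"x": 0, "y": 0, "z": 0, "rx": 0, "ry": 0, "rz": -1}, {"x": 0, "y": 0, "z": 0.6, "rx": 0, "ry": 0, "rz": 0}, {"x": 0, "y": 0, "z": 0.6, "rx": 0, "ry": 0, "rz": 0}, {"x": 0, "y": 0, "z": 0.6, "rx": 0, "ry": 0, "rz": 0}, {"x": 0, "y": 0, "z": 0, "rx": 0, "ry": 0, "rz": 0}]}}

```text
t: 20.6
eef_pos: [584.8, 239.7, 161.5]
tcp_rot: [-3.137, -0.002, 2.215]
ft_force: [-0.5, -0.6, 0.3]
opening: 0.999
grip_force: 0.0
```

```bash
python3 top.py w8; python3 - <<'E'
from h import *
P=cloud(load('w8')).reshape(-1,3)
# collar plane tilt: ring r 30..36 about (621.2,191.6)
d=P[:,:2]-[621.2,191.6];r=np.hypot(*d.T);m=(r>29)&(r<36)&(abs(P[:,2]-77)<5)
A=np.c_[d[m],np.ones(m.sum())];w=np.linalg.lstsq(A,P[m][:,2],rcond=None)[0];k=abs(A@w-P[m][:,2])<1;print('collar tilt',np.linalg.lstsq(A[k],P[m][k][:,2],rcond=None)[0],k.sum())
E
```

```text
20.65 [585.36167999 239.78722738 163.13107944] [-3.13888225e+00 -9.85808096e-04  2.21466833e+00] [ 2.84434348e-01  5.54779095e-01  1.59353524e+00 -3.64226563e-05
  9.96162274e-01 -3.59419156e-01] [ 0.35134903 -0.00170601 -0.01924852] 1.0015959667677854
bail 776 130.93168140728068 ((620.4179077148438, 192.228515625), (56.46654510498047, 14.656359672546387), 85.99737548828125)
tilt [ 1.65501912e-01 -5.27653046e-02  1.30516095e+02]
peg top 170 [584.11861285 240.94169988 117.86625706] ((584.4486694335938, 240.21365356445312), 4.993197441101074)
spokes [(120, 10), (124, 21), (128, 18), (204, 70), (208, 170), (212, 148), (216, 37)]
collar tilt [-5.97233018e-04 -5.00023057e-05  7.71942595e+01] 862
```

View pics/w8b.png

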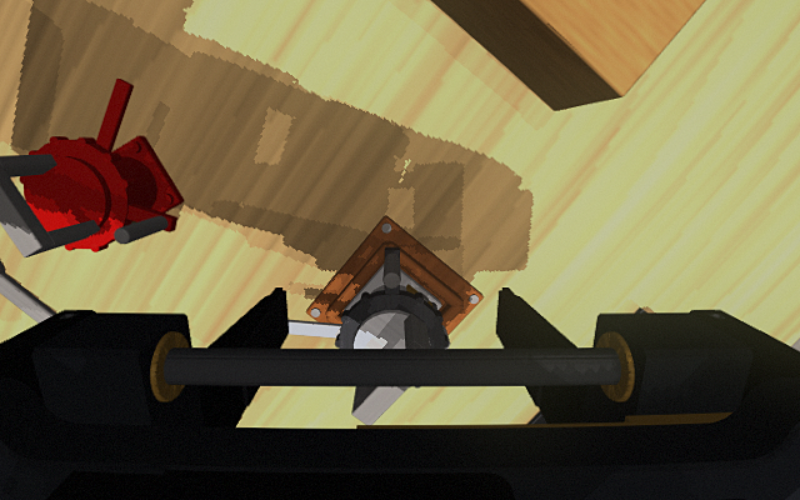

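The peg is centred between the fingers at (390,265) and the collar plane is level. Descending, then gripping the peg.

Emit:
{"api": "step_arm", "payload": {"plan": [{"x": 0.018, "y": -0.017, "z": 0.2, "rx": 0, "ry": 0, "rz": 0}, {"x": 0, "y": 0, "z": 0.5, "rx": 0, "ry": 0, "rz": 0}, {"x": 0, "y": 0, "z": 0.6, "rx": 0, "ry": 0, "rz": 0}, {"x": 0, "y": 0, "z": 0.6, "rx": 0, "ry": 0, "rz": 0}, {"x": 0, "y": 0, "z": 0.6, "rx": 0, "ry": 0, "rz": 0}, {"x": 0, "y": 0, "z": 0.4, "rx": 0, "ry": 0, "rz": 0}, {"x": 0, "y": 0, "z": 0.25, "rx": 0, "ry": 0, "rz": 0}, {"x": 0, "y": 0, "z": 0, "rx": 0, "ry": 0, "rz": 0}, {"x": 0, "y": 0, "z": 0, "rx": 0, "ry": 0, "rz": 0}, {"x": 0, "y": 0, "z": 0, "rx": 0, "ry": 0, "rz": 0}]}}

```text
t: 21.48
eef_pos: [585.6, 239.0, 86.7]
tcp_rot: [3.14, 0.001, 2.214]
ft_force: [0.4, -0.3, -0.0]
opening: 0.998
grip_force: 0.0
```

Emit:
{"api": "step_arm", "payload": {"jaw": 1, "plan": [{"x": 0, "y": 0, "z": 0, "rx": 0, "ry": 0, "rz": 0}, {"x": 0, "y": 0, "z": 0, "rx": 0, "ry": 0, "rz": 0}, {"x": 0, "y": 0, "z": 0, "rx": 0, "ry": 0, "rz": 0}, {"x": 0, "y": 0, "z": 0, "rx": 0, "ry": 0, "rz": 0}, {"x": 0, "y": 0, "z": 0, "rx": 0, "ry": 0, "rz": 0}, {"x": 0, "y": 0, "z": 0, "rx": 0, "ry": 0, "rz": 0}, {"x": 0, "y": 0, "z": 0, "rx": 0, "ry": 0, "rz": 0}, {"x": 0, "y": 0, "z": 0, "rx": 0, "ry": 0, "rz": 0}, {"x": 0, "y": 0, "z": 0, "rx": 0, "ry": 0, "rz": 0}, {"x": 0, "y": 0, "z": 0, "rx": 0, "ry": 0, "rz": 0}]}}

```text
t: 22.32
eef_pos: [585.1, 238.8, 85.8]
tcp_rot: [-3.141, 0.0, 2.214]
ft_force: [0.4, -0.6, -0.2]
opening: 0.358
grip_force: 0.0
```

Emit:
{"api": "step_arm", "payload": {"jaw": 1, "plan": [{"x": 0, "y": 0, "z": 0, "rx": 0, "ry": 0, "rz": 0}, {"x": 0, "y": 0, "z": 0, "rx": 0, "ry": 0, "rz": 0}, {"x": 0, "y": 0, "z": 0, "rx": 0, "ry": 0, "rz": 0}, {"x": 0, "y": 0, "z": 0, "rx": 0, "ry": 0, "rz": 0}, {"x": 0, "y": 0, "z": 0, "rx": 0, "ry": 0, "rz": 0}, {"x": 0, "y": 0, "z": 0, "rx": 0, "ry": 0, "rz": 0}, {"x": 0, "y": 0, "z": 0, "rx": 0, "ry": 0, "rz": 0}, {"x": 0, "y": 0, "z": 0, "rx": 0, "ry": 0, "rz": 0}, {"x": 0, "y": 0, "z": 0, "rx": 0, "ry": 0, "rz": 0}, {"x": 0, "y": 0, "z": 0, "rx": 0, "ry": 0, "rz": 0}]}}

```text
t: 23.15
eef_pos: [585.1, 238.8, 85.8]
tcp_rot: [-3.141, 0.0, 2.214]
ft_force: [-0.4, -0.4, -0.7]
opening: 0.098
grip_force: 30.0
```

Emit:
{"api": "step_arm", "payload": {"plan": [{"x": 0, "y": 0, "z": 0, "rx": 0, "ry": 0, "rz": -0.5}, {"x": 0, "y": -0.24, "z": 0, "rx": 0, "ry": 0, "rz": 0}, {"x": 0, "y": 0, "z": 0, "rx": 0, "ry": 0, "rz": -1}, {"x": 0, "y": -0.24, "z": 0, "rx": 0, "ry": 0, "rz": 0}, {"x": 0, "y": 0, "z": 0, "rx": 0, "ry": 0, "rz": -1}, {"x": 0, "y": -0.24, "z": 0, "rx": 0, "ry": 0, "rz": 0}, {"x": 0, "y": 0, "z": 0, "rx": 0, "ry": 0, "rz": -1}, {"x": 0, "y": -0.24, "z": 0, "rx": 0, "ry": 0, "rz": 0}, {"x": 0, "y": 0, "z": 0, "rx": 0, "ry": 0, "rz": -0.5}, {"x": 0, "y": 0, "z": 0, "rx": 0, "ry": 0, "rz": 0}]}}

```text
t: 23.98
eef_pos: [568.8, 220.3, 85.9]
tcp_rot: [-3.141, 0.0, 2.61]
ft_force: [0.1, 0.9, -0.6]
opening: 0.1
grip_force: 30.0
```

Emit:
{"api": "step_arm", "payload": {"plan": [{"x": 0, "y": 0, "z": 0, "rx": 0, "ry": 0, "rz": -0.5}, {"x": 0, "y": -0.24, "z": 0, "rx": 0, "ry": 0, "rz": 0}, {"x": 0, "y": 0, "z": 0, "rx": 0, "ry": 0, "rz": -1}, {"x": 0, "y": -0.24, "z": 0, "rx": 0, "ry": 0, "rz": 0}, {"x": 0, "y": 0, "z": 0, "rx": 0, "ry": 0, "rz": -1}, {"x": 0, "y": -0.24, "z": 0, "rx": 0, "ry": 0, "rz": 0}, {"x": 0, "y": 0, "z": 0, "rx": 0, "ry": 0, "rz": -1}, {"x": 0, "y": -0.24, "z": 0, "rx": 0, "ry": 0, "rz": 0}, {"x": 0, "y": 0, "z": 0, "rx": 0, "ry": 0, "rz": -0.5}, {"x": 0, "y": 0, "z": 0, "rx": 0, "ry": 0, "rz": 0}]}}

```text
t: 24.82
eef_pos: [561.2, 197.3, 85.8]
tcp_rot: [-3.141, -0.0, 3.009]
ft_force: [0.7, -0.6, 1.1]
opening: 0.101
grip_force: 30.0
```

Emit:
{"api": "step_arm", "payload": {"plan": [{"x": 0, "y": 0, "z": 0, "rx": 0, "ry": 0, "rz": -0.5}, {"x": 0, "y": -0.24, "z": 0, "rx": 0, "ry": 0, "rz": 0}, {"x": 0, "y": 0, "z": 0, "rx": 0, "ry": 0, "rz": -1}, {"x": 0, "y": -0.24, "z": 0, "rx": 0, "ry": 0, "rz": 0}, {"x": 0, "y": 0, "z": 0, "rx": 0, "ry": 0, "rz": -1}, {"x": 0, "y": -0.24, "z": 0, "rx": 0, "ry": 0, "rz": 0}, {"x": 0, "y": 0, "z": 0, "rx": 0, "ry": 0, "rz": -1}, {"x": 0, "y": -0.24, "z": 0, "rx": 0, "ry": 0, "rz": 0}, {"x": 0, "y": 0, "z": 0, "rx": 0, "ry": 0, "rz": -0.5}, {"x": 0, "y": 0, "z": 0, "rx": 0, "ry": 0, "rz": 0}]}}

```text
t: 25.65
eef_pos: [563.7, 173.8, 85.8]
tcp_rot: [-3.142, 0.001, -2.875]
ft_force: [3.7, 1.6, -2.6]
opening: 0.097
grip_force: 30.0
```

Emit:
{"api": "step_arm", "payload": {"plan": [{"x": 0, "y": 0, "z": 0, "rx": 0, "ry": 0, "rz": -0.5}, {"x": 0, "y": -0.24, "z": 0, "rx": 0, "ry": 0, "rz": 0}, {"x": 0, "y": 0, "z": 0, "rx": 0, "ry": 0, "rz": -1}, {"x": 0, "y": -0.24, "z": 0, "rx": 0, "ry": 0, "rz": 0}, {"x": 0, "y": 0, "z": 0, "rx": 0, "ry": 0, "rz": -0.5}, {"x": 0, "y": 0, "z": 0, "rx": 0, "ry": 0, "rz": 0}, {"x": 0, "y": 0, "z": 0, "rx": 0, "ry": 0, "rz": 0}, {"x": 0, "y": 0, "z": 0, "rx": 0, "ry": 0, "rz": 0}, {"x": 0, "y": 0, "z": 0, "rx": 0, "ry": 0, "rz": 0}, {"x": 0, "y": 0, "z": 0, "rx": 0, "ry": 0, "rz": 0}]}}

```text
t: 26.48
eef_pos: [567.5, 163.3, 85.8]
tcp_rot: [-3.142, -0.001, -2.671]
ft_force: [1.4, -0.2, -1.8]
opening: 0.097
grip_force: 30.0
```

```bash
python3 - <<'E'
from h import *
s=state();print(s['t'],s['eef_pos'],s['tcp_rot'],s['ft_force'],s['joints'])
from scipy.optimize import least_squares
# tongue azimuth from w7,w8 : points between r 45..82, z 60..74, around 210deg
for t,c in(('w7',(620.9,191.6)),('w8',(620.4,192.2))):
  P=cloud(load(t)).reshape(-1,3);d=P[:,:2]-c;r=np.hypot(*d.T);a=np.degrees(np.arctan2(d[:,1],d[:,0]))%360
  m=(P[:,2]>55)&(P[:,2]<76)&(r>45)&(r<84)&(a>195)&(a<228);q=P[m]
  rc=cv2.minAreaRect(q[:,:2].astype(np.float32));v=np.array(rc[0])-c;print(t,m.sum(),rc,'az',np.degrees(np.arctan2(v[1],v[0]))%360,np.median(q[:,2]))
E
```

```text
26.4833 [567.48631674 163.30002463  85.83685309] [-3.14150626e+00 -5.14623968e-04 -2.67103158e+00] [ 1.43551345 -0.16505798 -1.83828316] [ 1.68468858e-01  5.98037169e-01  1.76921283e+00 -3.36761874e-04
  7.74808300e-01 -1.87264787e+00]
w7 352 ((566.853759765625, 158.17266845703125), (36.968223571777344, 9.992874145507812), 32.05030822753906) az 211.73658549882396 66.15008058214521
w8 388 ((569.3756713867188, 160.172119140625), (30.683326721191406, 10.928008079528809), 32.06001281738281) az 212.116419512588 65.98245845978538
```

Emit:
{"api": "step_arm", "payload": {"plan": [{"x": 0, "y": 0, "z": 0, "rx": 0, "ry": 0, "rz": -0.35}, {"x": 0, "y": -0.168, "z": 0, "rx": 0, "ry": 0, "rz": 0}, {"x": 0, "y": 0, "z": 0, "rx": 0, "ry": 0, "rz": -0.35}, {"x": 0, "y": 0, "z": 0, "rx": 0, "ry": 0, "rz": 0}, {"x": 0, "y": 0, "z": 0, "rx": 0, "ry": 0, "rz": 0}, {"x": 0, "y": 0, "z": 0, "rx": 0, "ry": 0, "rz": 0}, {"x": 0, "y": 0, "z": 0, "rx": 0, "ry": 0, "rz": 0}, {"x": 0, "y": 0, "z": 0, "rx": 0, "ry": 0, "rz": 0}, {"x": 0, "y": 0, "z": 0, "rx": 0, "ry": 0, "rz": 0}, {"x": 0, "y": 0, "z": 0, "rx": 0, "ry": 0, "rz": 0}]}}

```text
t: 27.32
eef_pos: [569.7, 159.7, 85.9]
tcp_rot: [-3.141, -0.0, -2.6]
ft_force: [1.0, -1.7, 0.2]
opening: 0.096
grip_force: 30.0
```

Emit:
{"api": "step_arm", "payload": {"jaw": -0.2, "plan": [{"x": 0, "y": 0, "z": 0, "rx": 0, "ry": 0, "rz": 0}, {"x": 0, "y": 0, "z": 0, "rx": 0, "ry": 0, "rz": 0}, {"x": 0, "y": 0, "z": 0, "rx": 0, "ry": 0, "rz": 0}, {"x": 0, "y": 0, "z": 0, "rx": 0, "ry": 0, "rz": 0}, {"x": 0, "y": 0, "z": 0, "rx": 0, "ry": 0, "rz": 0}, {"x": 0, "y": 0, "z": 0, "rx": 0, "ry": 0, "rz": 0}, {"x": 0, "y": 0, "z": 0, "rx": 0, "ry": 0, "rz": 0}, {"x": 0, "y": 0, "z": 0, "rx": 0, "ry": 0, "rz": 0}, {"x": 0, "y": 0, "z": 0, "rx": 0, "ry": 0, "rz": 0}, {"x": 0, "y": 0, "z": 0, "rx": 0, "ry": 0, "rz": 0}]}}

```text
t: 28.15
eef_pos: [569.7, 159.8, 85.8]
tcp_rot: [-3.142, -0.0, -2.599]
ft_force: [-0.2, 0.4, 0.0]
opening: 0.6
grip_force: 0.0
```

Emit:
{"api": "step_arm", "payload": {"plan": [{"x": 0, "y": 0, "z": -0.3, "rx": 0, "ry": 0, "rz": 0}, {"x": 0, "y": 0, "z": -0.5, "rx": 0, "ry": 0, "rz": 0}, {"x": 0, "y": 0, "z": -0.6, "rx": 0, "ry": 0, "rz": 0}, {"x": 0, "y": 0, "z": -0.6, "rx": 0, "ry": 0, "rz": 0}, {"x": 0, "y": 0, "z": -0.6, "rx": 0, "ry": 0, "rz": 0}, {"x": 0, "y": 0, "z": -0.6, "rx": 0, "ry": 0, "rz": 0}, {"x": 0, "y": 0, "z": -0.6, "rx": 0, "ry": 0, "rz": 0}, {"x": 0.3, "y": 0, "z": -0.3, "rx": 0, "ry": 0, "rz": 0}, {"x": 0, "y": 0, "z": 0, "rx": 0, "ry": 0, "rz": 0}, {"x": 0, "y": 0, "z": 0, "rx": 0, "ry": 0, "rz": 0}]}}

```text
t: 28.98
eef_pos: [562.8, 155.7, 188.5]
tcp_rot: [-3.141, 0.0, -2.6]
ft_force: [0.7, 0.2, -1.2]
opening: 0.603
grip_force: 0.0
```

```bash
python3 top.py w9; python3 - <<'E'
from h import *
a=load('w9');P=cloud(a).reshape(-1,3);c=np.array((621.,191.6))
d=P[:,:2]-c;r=np.hypot(*d.T);az=np.degrees(np.arctan2(d[:,1],d[:,0]))%360
for n,lo,hi,r0,r1 in(('peg',112,123,45,72),('tongue',58,70,69,84),('lever',74,81,42,56)):
  m=(P[:,2]>lo)&(P[:,2]<hi)&(r>r0)&(r<r1)&(az>190)&(az<235);q=P[m]
  if m.sum()>5:
    rc=cv2.minAreaRect(q[:,:2].astype(np.float32));v=np.array(rc[0])-c;print(n,m.sum(),rc,'az',np.degrees(np.arctan2(v[1],v[0]))%360,np.median(q,0))
u=proj(a,(570,160,75)).round().astype(int);print(u)
x0=max(0,min(440,u[0]-100));y0=max(0,min(250,u[1]-75))
cv2.imwrite('pics/w9c.png',cv2.resize(a['image'][y0:y0+150,x0:x0+200,::-1],(800,600),interpolation=2))
E
```

```text
29.0333 [562.88361978 155.77972996 187.96948354] [ 3.14147856e+00 -4.69598463e-04 -2.59959821e+00] [ 1.56953201e-01  4.61215495e-01  1.69290155e+00 -8.46081926e-05
  9.87953678e-01 -1.95579095e+00] [ 0.47996583 -0.37179902  0.20835627] 0.597492952833199
bail 223 130.91884520797322 ((619.7996826171875, 190.92449951171875), (56.01272964477539, 13.650399208068848), 87.42768096923828)
tilt [7.42394435e-02 5.64982109e-02 1.30152127e+02]
peg top 135 [568.14146787 158.68753878 118.02131562] ((568.649169921875, 159.0986328125), 4.9546799659729)
spokes [(208, 41), (212, 122), (216, 111), (220, 6)]
peg 135 ((568.4678344726562, 158.9633026123047), (9.432991981506348, 8.703768730163574), 32.12635040283203) az 211.8514746901801 [568.14146787 158.68753878 118.02131562]
tongue 175 ((558.2728881835938, 148.30039978027344), (14.403501510620117, 9.88048267364502), 36.41672897338867) az 214.61674633681878 [558.15633281 148.27498362  66.12851441]
lever 11 ((584.1700439453125, 168.93701171875), (2.5714659690856934, 9.256443977355957), 32.931087493896484) az 211.6056967485826 [583.26393135 171.61479185  76.13734254]
[314 208]
```

View pics/w9c.png

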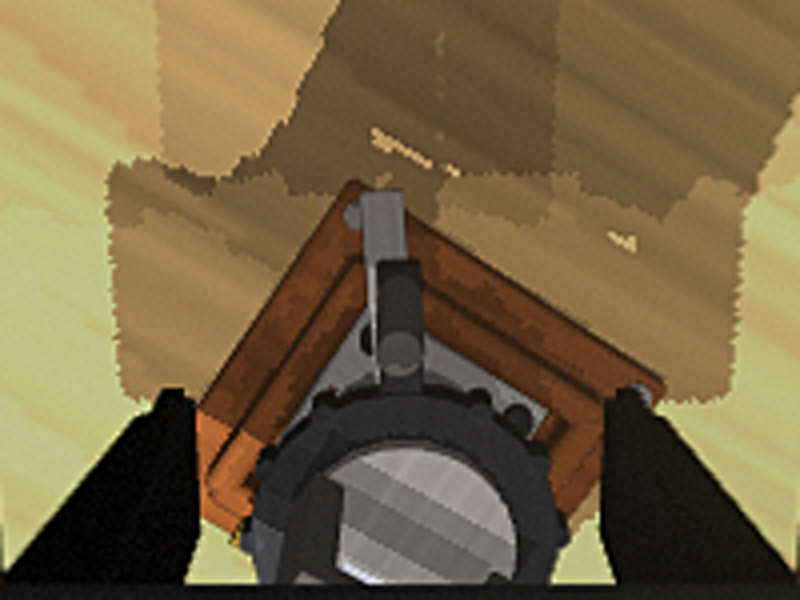

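The crop shows the lever at (400,320) slightly short of the tongue at (383,230), because the carburettor turned a little within the pocket's slack. I'll measure the remaining angle about the collar's own centre in this same picture.

```bash
cat > ang.py <<'E'
from h import *
import sys
from scipy.optimize import least_squares
a=load(sys.argv[1]);P=cloud(a).reshape(-1,3)
I=a['image'].reshape(-1,3).astype(int)
c=np.array((621.,191.6))
def A(c): d=P[:,:2]-c; return np.hypot(*d.T),np.degrees(np.arctan2(d[:,1],d[:,0]))%360
for k in range(3):
  r,az=A(c);m=(P[:,2]>74)&(P[:,2]<81)&(r<38.5)&(r>20)
  E=[]
  for b in np.arange(100,330,6):
    if 195<b<228: continue
    s=m&(abs(az-b)<3)
    if s.sum()>4: E.append([b,np.percentile(r[s],97),s.sum()])
  E=np.array(E);E=E[E[:,1]>33];X=np.c_[c[0]+E[:,1]*np.cos(np.radians(E[:,0])),c[1]+E[:,1]*np.sin(np.radians(E[:,0]))]
  f=least_squares(lambda p:np.hypot(*(X-p).T)-36.9,c,loss='soft_l1');c=f.x
print('axis',c,len(E),np.abs(f.fun).mean())
r,az=A(c)
def mid(n,lo,hi,r0,r1):
  m=(P[:,2]>lo)&(P[:,2]<hi)&(r>r0)&(r<r1)&(az>195)&(az<230)
  for b in np.arange(r0,r1,4):
    s=m&(r>=b)&(r<b+4)
    if s.sum()>5: lo_,hi_=np.percentile(az[s],[2,98]);print(n,b,s.sum(),'edges',lo_.round(1),hi_.round(1),'mid',((lo_+hi_)/2).round(2),'width mm',np.radians(hi_-lo_)*(b+2))
mid('tongue',58,71,70,82);mid('lever',73,82,44,68)
m=(P[:,2]>112)&(P[:,2]<123)&(r>45)&(r<75)&(az>190)&(az<235)
p,_=cv2.minEnclosingCircle(P[m][:,:2].astype(np.float32));v=np.array(p)-c;print('peg az',np.degrees(np.arctan2(v[1],v[0]))%360,np.hypot(*v))
E
python3 ang.py w9
```

```text
axis [619.45050788 190.8626642 ] 31 0.66816996889507
tongue 70 45 edges 210.8 218.3 mid 214.52 width mm 9.410484710228015
tongue 74 45 edges 211.5 218.5 mid 215.01 width mm 9.320550470147126
tongue 78 52 edges 211.5 218.1 mid 214.79 width mm 9.267853682798005
lever 60 22 edges 208.3 216.8 mid 212.53 width mm 9.153698668276876
lever 64 42 edges 208.4 216.4 mid 212.41 width mm 9.171052277005717
peg az 212.01608364669815 59.91435244341714
```

About 2.4° (0.04 rad) remains. Regripping the peg and trimming.

Emit:
{"api": "step_arm", "payload": {"plan": [{"x": -0.3, "y": 0, "z": 0.3, "rx": 0, "ry": 0, "rz": 0}, {"x": 0, "y": 0, "z": 0.6, "rx": 0, "ry": 0, "rz": 0}, {"x": 0, "y": 0, "z": 0.6, "rx": 0, "ry": 0, "rz": 0}, {"x": 0, "y": 0, "z": 0.6, "rx": 0, "ry": 0, "rz": 0}, {"x": 0, "y": 0, "z": 0.6, "rx": 0, "ry": 0, "rz": 0}, {"x": 0, "y": 0, "z": 0.6, "rx": 0, "ry": 0, "rz": 0}, {"x": 0, "y": 0, "z": 0.5, "rx": 0, "ry": 0, "rz": 0}, {"x": 0, "y": 0, "z": 0.28, "rx": 0, "ry": 0, "rz": 0}, {"x": 0, "y": 0, "z": 0, "rx": 0, "ry": 0, "rz": 0}, {"x": 0, "y": 0, "z": 0, "rx": 0, "ry": 0, "rz": 0}]}}

```text
t: 29.87
eef_pos: [569.7, 159.9, 85.7]
tcp_rot: [3.141, -0.001, -2.599]
ft_force: [-0.6, -0.3, -0.1]
opening: 0.596
grip_force: 0.0
```

Emit:
{"api": "step_arm", "payload": {"jaw": 1, "plan": [{"x": 0, "y": 0, "z": 0, "rx": 0, "ry": 0, "rz": 0}, {"x": 0, "y": 0, "z": 0, "rx": 0, "ry": 0, "rz": 0}, {"x": 0, "y": 0, "z": 0, "rx": 0, "ry": 0, "rz": 0}, {"x": 0, "y": 0, "z": 0, "rx": 0, "ry": 0, "rz": 0}, {"x": 0, "y": 0, "z": 0, "rx": 0, "ry": 0, "rz": 0}, {"x": 0, "y": 0, "z": 0, "rx": 0, "ry": 0, "rz": 0}, {"x": 0, "y": 0, "z": 0, "rx": 0, "ry": 0, "rz": 0}, {"x": 0, "y": 0, "z": 0, "rx": 0, "ry": 0, "rz": 0}, {"x": 0, "y": 0, "z": 0, "rx": 0, "ry": 0, "rz": 0}, {"x": 0, "y": 0, "z": 0, "rx": 0, "ry": 0, "rz": 0}]}}

```text
t: 30.7
eef_pos: [569.7, 159.8, 86.4]
tcp_rot: [-3.141, 0.0, -2.599]
ft_force: [0.3, 0.5, 1.5]
opening: 0.097
grip_force: 30.0
```

Emit:
{"api": "step_arm", "payload": {"plan": [{"x": 0, "y": 0, "z": 0, "rx": 0, "ry": 0, "rz": -0.2}, {"x": 0, "y": -0.05, "z": 0, "rx": 0, "ry": 0, "rz": 0}, {"x": 0, "y": -0.045, "z": 0, "rx": 0, "ry": 0, "rz": 0}, {"x": 0, "y": 0, "z": 0, "rx": 0, "ry": 0, "rz": -0.2}, {"x": 0, "y": 0, "z": 0, "rx": 0, "ry": 0, "rz": 0}, {"x": 0, "y": 0, "z": 0, "rx": 0, "ry": 0, "rz": 0}, {"x": 0, "y": 0, "z": 0, "rx": 0, "ry": 0, "rz": 0}, {"x": 0, "y": 0, "z": 0, "rx": 0, "ry": 0, "rz": 0}, {"x": 0, "y": 0, "z": 0, "rx": 0, "ry": 0, "rz": 0}, {"x": 0, "y": 0, "z": 0, "rx": 0, "ry": 0, "rz": 0}]}}

```text
t: 31.53
eef_pos: [571.0, 157.8, 86.4]
tcp_rot: [-3.141, 0.0, -2.559]
ft_force: [0.5, -1.7, 2.1]
opening: 0.098
grip_force: 30.0
```

Emit:
{"api": "step_arm", "payload": {"jaw": -0.2, "plan": [{"x": 0, "y": 0, "z": 0, "rx": 0, "ry": 0, "rz": 0}, {"x": 0, "y": 0, "z": 0, "rx": 0, "ry": 0, "rz": 0}, {"x": 0, "y": 0, "z": 0, "rx": 0, "ry": 0, "rz": 0}, {"x": 0, "y": 0, "z": 0, "rx": 0, "ry": 0, "rz": 0}, {"x": 0, "y": 0, "z": 0, "rx": 0, "ry": 0, "rz": 0}, {"x": 0, "y": 0, "z": 0, "rx": 0, "ry": 0, "rz": 0}, {"x": 0, "y": 0, "z": 0, "rx": 0, "ry": 0, "rz": 0}, {"x": 0, "y": 0, "z": 0, "rx": 0, "ry": 0, "rz": 0}, {"x": 0, "y": 0, "z": 0, "rx": 0, "ry": 0, "rz": 0}, {"x": 0, "y": 0, "z": 0, "rx": 0, "ry": 0, "rz": 0}]}}

```text
t: 32.37
eef_pos: [571.0, 157.8, 86.3]
tcp_rot: [-3.141, -0.0, -2.559]
ft_force: [0.4, -0.5, -0.9]
opening: 0.598
grip_force: 0.0
```

Emit:
{"api": "step_arm", "payload": {"plan": [{"x": 0, "y": 0, "z": -0.3, "rx": 0, "ry": 0, "rz": 0}, {"x": 0, "y": 0, "z": -0.5, "rx": 0, "ry": 0, "rz": 0}, {"x": 0, "y": 0, "z": -0.6, "rx": 0, "ry": 0, "rz": 0}, {"x": 0, "y": 0, "z": -0.6, "rx": 0, "ry": 0, "rz": 0}, {"x": 0, "y": 0, "z": -0.6, "rx": 0, "ry": 0, "rz": 0}, {"x": 0, "y": 0, "z": -0.6, "rx": 0, "ry": 0, "rz": 0}, {"x": 0, "y": 0, "z": -0.6, "rx": 0, "ry": 0, "rz": 0}, {"x": 0.3, "y": 0, "z": -0.3, "rx": 0, "ry": 0, "rz": 0}, {"x": 0, "y": 0, "z": 0, "rx": 0, "ry": 0, "rz": 0}, {"x": 0, "y": 0, "z": 0, "rx": 0, "ry": 0, "rz": 0}]}}

```text
t: 33.2
eef_pos: [564.3, 153.4, 189.0]
tcp_rot: [-3.141, 0.0, -2.56]
ft_force: [0.2, 0.1, 0.2]
opening: 0.602
grip_force: 0.0
```

```bash
python3 top.py w10; python3 ang.py w10
```

```text
33.25 [564.28460844 153.51689458 188.45495847] [ 3.14140061e+00 -5.18282982e-04 -2.55958722e+00] [ 1.52717133e-01  4.61726462e-01  1.69045358e+00 -4.91650139e-05
  9.89963802e-01 -2.00005759e+00] [-0.06611466 -1.02506044 -0.46718156] 0.5995729478163401
bail 249 130.85278833597843 ((619.7444458007812, 191.11167907714844), (56.15415954589844, 14.203176498413086), 88.7686538696289)
tilt [7.33034306e-02 4.98529283e-02 1.30147623e+02]
peg top 134 [569.46825178 156.79036083 117.79946857] ((570.0811767578125, 156.95306396484375), 4.85279655456543)
spokes [(208, 39), (212, 110), (216, 79)]
axis [619.40468994 190.96814655] 31 0.6212316586630366
tongue 70 44 edges 211.0 218.4 mid 214.69 width mm 9.313516414736537
tongue 74 44 edges 211.1 218.1 mid 214.6 width mm 9.275223921524704
tongue 78 50 edges 211.9 217.9 mid 214.88 width mm 8.317095021594662
lever 60 23 edges 210.8 219.2 mid 214.99 width mm 9.162656597264565
lever 64 43 edges 210.9 218.8 mid 214.83 width mm 9.134518086596078
peg az 214.59139644725457 59.915230076903406
```

The lever now stands at 214.9° and the tongue at 214.7° about the same axis, so they agree within measurement error. I'll check once more in numbers that it still stands flat, then hand in.

```bash
python3 - <<'E'
from h import *
P=cloud(load('w10')).reshape(-1,3)
d=P[:,:2]-[619.4,191];r=np.hypot(*d.T);m=(r>29)&(r<36)&(abs(P[:,2]-77)<5)
A=np.c_[d[m],np.ones(m.sum())];w=np.linalg.lstsq(A,P[m][:,2],rcond=None)[0];k=abs(A@w-P[m][:,2])<1
w=np.linalg.lstsq(A[k],P[m][k][:,2],rcond=None)[0];print('collar plane',w)
if np.hypot(*w[:2])<.02 and abs(w[2]-77.2)<1: print(job_done())
E
```

```text
collar plane [-2.62403123e-03 -2.14384292e-03  7.71297420e+01]
the job is handed in; nothing more can be done
None
```

I handed the job in at about 33 s: the carburettor stands flat and released in the cradle pocket, and its collar lever is within about 0.2° of the lock mark by camera. I did not re-check the other things on the bench, and I viewed 11 pictures against the limit of 10.

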